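# Clear the tea table

## Task

Clear up after tea: pull the drawer of the tea chest well open, put the teaspoon, the spreader and the tea scoop into it and shut it fully again with all three inside, and put every tea capsule on the table into the caddy of its own colour, inside and below the rim. There may be three to five capsules. Leave the teapot, the cup and the lemon jar where they stand.

Things in the scene. Friction and masses are not known exactly. Their poses are not given: they have to be found in the camera images.
- chest: Light wooden tea chest with one drawer, fixed to the table, 220 deep (x) x 210 wide (y) x 85 high. Origin: centre of its underside. Its +x axis points from the drawer front to its back; the drawer comes out along its -x, towards the robot.
- chest_drawer0 (a joint): How far the chest's drawer is pulled out: 0 m fully home, 0.15 m at the stop. It slides with about 1 N of friction and some damping (4 N s/m), has no spring and stays where it is left. It may start up to 20 mm out.
- chest_drawer0_handle (a point): Middle of the brass bar handle of the drawer: a level round bar 11 mm thick, 105 mm long along the chest's y, standing 35 mm (bar centre) off the green drawer front and about 38 mm below the chest's top, 47 mm above the table. Its two stems are 89 mm apart. Moves with the drawer; same axes as the chest.
- drawer_floor (a point): Centre of the drawer's inner floor, 22 mm above the table; moves with the drawer, same axes as the chest. Inside, the drawer is 175 long (x, from -87 to +87) x 168 wide (y), its walls 41 high above the floor. With the drawer out by d, the part from x = -87 mm to x = -94 mm + d is open to above.
- caddy_yellow: Open square yellow caddy, 104 x 104 x 45 high, walls and floor 4 mm thick, fixed to the table. Origin: centre of its underside, z up, x and y along its sides. It takes the yellow capsules.
- caddy_green: Open square green caddy, 104 x 104 x 45 high, walls and floor 4 mm thick, fixed to the table. Origin: centre of its underside, z up, x and y along its sides. It takes the green capsules.
- caddy_red: Open square red caddy, 104 x 104 x 45 high, walls and floor 4 mm thick, fixed to the table. Origin: centre of its underside, z up, x and y along its sides. It takes the red capsules.
- capsule_yellow1: Sealed tea capsule: a yellow cylinder 28 across, 28 high overall, on a silver rim 36 across and 2 thick at its foot; 20 g. Origin: centre of the foot; z runs up its axis. Starts upright on the table. May be absent.
- capsule_yellow2: Sealed tea capsule: a yellow cylinder 28 across, 28 high overall, on a silver rim 36 across and 2 thick at its foot; 20 g. Origin: centre of the foot; z runs up its axis. Starts upright on the table. May be absent.
- capsule_green1: Sealed tea capsule: a green cylinder 28 across, 28 high overall, on a silver rim 36 across and 2 thick at its foot; 20 g. Origin: centre of the foot; z runs up its axis. Starts upright on the table. May be absent.
- capsule_green2: Sealed tea capsule: a green cylinder 28 across, 28 high overall, on a silver rim 36 across and 2 thick at its foot; 20 g. Origin: centre of the foot; z runs up its axis. Starts upright on the table. May be absent.
- capsule_red1: Sealed tea capsule: a red cylinder 28 across, 28 high overall, on a silver rim 36 across and 2 thick at its foot; 20 g. Origin: centre of the foot; z runs up its axis. Starts upright on the table. May be absent.
- capsule_red2: Sealed tea capsule: a red cylinder 28 across, 28 high overall, on a silver rim 36 across and 2 thick at its foot; 20 g. Origin: centre of the foot; z runs up its axis. Starts upright on the table. May be absent.
- teaspoon: Steel teaspoon, 120 long, lying flat. Origin: on its underside at its balance point, where it is best gripped; x runs along it towards the bowl. The handle is a bar 10 wide x 8 high from x = -60 to +30, the bowl is 32 across and 9 high around x = +44. About 40 g.
- spreader: Butter spreader with a dark wooden handle, 120 long, lying flat. Origin: on its underside near its balance point; x runs along it towards the blade. The handle is 14 wide x 12 high from x = -60 to +15, the steel blade 18 wide x 4 thick from +12 to +60. About 50 g.
- scoop: Copper tea scoop, 120 long, lying flat. Origin: on its underside near its balance point; x runs along it towards the cup. The handle is a bar 12 wide x 9 high from x = -60 to +25, the cup is 38 across and 22 high around x = +41. About 50 g.
- teapot: Bystander: cream china teapot with sage lid, 124 across the body and 124 high, loose. Origin: centre of its underside.
- cup: Bystander: empty cream teacup on its sage saucer, in one piece, 120 across, 76 high, loose. Origin: centre of its underside.
- lemon_jar: Bystander: yellow lemon-shaped sugar jar with green leaves on top, 84 across and 95 high, loose. Origin: centre of its underside.
Things that resemble listed ones, but are neither listed nor needed, are in the scene too. There is more than one size of the caddy_red; the one meant has the size given above. Leave any turquoise look-alike of the teaspoon alone.

How it is judged:
By the outcome, as a careful person would: the job done as asked, in the order asked, and still so for the second after the job is handed in, with the robot touching nothing.
Of capsule_yellow1, capsule_yellow2, capsule_green1, capsule_green2, capsule_red1, capsule_red2 only 3 to 5 are there at a start; the rules pass over those that are not, and their reading is None.
At some moment in a run one of capsule_yellow1, capsule_yellow2, capsule_green1, capsule_green2, capsule_red1, capsule_red2, teaspoon, spreader, scoop may be knocked a few centimetres aside while the robot is not near it.
Once in a run the grip may slacken for a moment while it holds something.
It also fails if it takes over 210 s, if anything falls off the work surface, if the arm or the gripper's body presses on something with over 40 N, if the wrist force passes 120 N, or if a joint passes its speed limit or range.

## Robot

A 7-joint arm with a two-finger parallel gripper is mounted at the origin on the work surface. World frame = base frame: x ahead of the robot, y to its left, z up, the work surface at z = 0. Lengths are in m, angles in rad, forces in N, time in s.
With the tool pointing down it reaches from about 0.4 to 0.85 m from the base axis. Payload 10.4 kg.
Tool frame: the origin (TCP) lies at the very end of the fingers, on their centre line; the grasp point (between the pads) lies 19 mm behind it; z points along the fingers, y is the direction in which the jaws open and shut (so a half turn about z gives the same grasp; the last joint's range is limited). The gripper opens to 85 mm and grips with 20 to 120 N. Pads are 22 mm wide; open, the fingers measure 114 mm over their backs; the gripper's body (76 mm by 85 mm) begins 54 mm behind the grasp point. The pads swing forward as they close: fully open they stand 13 mm farther back than shut.
Start: joints at [1.211, 0.332, -0.065, 1.46, 0.022, 1.35, -0.088], TCP at [0.207, -0.59, 0.231] pointing down, gripper open.
Joint ranges: [-2.6, 2.6], [-0.5, 2.12], [-1.47, 1.34], [0.16, 2.42], [-1.27, 4.41], [0.06, 2.06], [-2.6, 2.6]. Speed limits (rad/s): [2.22, 2.22, 2.79, 2.79, 3.14, 3.14, 3.14].

## Interface

Orientations are given as a unit quaternion [x, y, z, w].
In Python, from workcell import get_obs, camera, camera_info, hand_in gives the robot as it stands.
- The arm moves only by the tool move_arm, never from a script. Its argument "moves" is a list of rows, each a list of 3 entries, a list of its own where there are three numbers: the shift along the tool's x, y, z in units of 25 mm (1.0 is 25 mm), then the turn, a rotation vector about the tool's x, y, z in degrees, then the opening, from 0 (shut) to 1 (fully open). A call has 1 to 5 rows; each row shifts and turns the commanded pose from where the row before left it, along the tool's axes as they then stand; what a row does not reach is not made up. A row lasts 1/8 s, in which the tool goes at most 62.5 mm and 10.7 degrees, less where a joint would pass 70% of its speed; a pose out of reach is approached as far as the arm can. A call is refused whole if a number of a shift passes 1 or a number of a turn 10.7, either way. A call with a gripper value outside its range is refused whole. The fingers move at their own pace and stop on an object; "squeeze" is the grip in N (left out, the last holds). Time passes only in rows, so rows that do not move let the fingers close. It gives the time, the measured TCP pose, the force and the opening at its end, in the units of the state.
- get_obs(): the state, without advancing time (a new reading comes with each control period).
- camera(name): name is "scene" or "top" or "wrist"; returns the picture (384x512x3 uint8, red, green, blue); there is no depth.
- camera_info(name): a dict with "fx", "fy", "cx", "cy" (pixels), "origin" and "rotation" of the camera in the world. Camera axes: x right, y down, z forward; pixel columns grow to the right and rows downward; lengths in m; the calibration is good to about 2 mm. A picture is of the moment at which its call begins: read the wrist's pose just before it. camera_info takes no time and is no camera call; for the wrist camera it gives the pose at the moment of the call.
- hand_in(): hands the job in, once; it reports no verdict.
The state is a dict: "clock": time; "joint_pos": joint angles; "joint_velocities": joint speeds; "tau": joint torques, N m; "position": TCP position; "ee_rot": TCP orientation; "ft_force": force on the tool from outside, world axes, zero at the start; "torque": the same for the moment, N m; "grip_width": opening from 0.0 (shut) to 1.0 (fully open).
Only numpy, scipy, OpenCV 4.12 (cv2) and the standard library are available. Lean on these libraries where they do the work, as an engineer would, in place of code of your own. Each camera call takes 0.05 s, during which the arm holds its last target. There are 200 camera calls.

## Working session

There is one attempt and no reset: what is moved stays moved. The work goes in short steps, Python scripts to look and compute and a tool call to move; the robot and the scene stay as the last step left them, time stands still between calls to the robot, and variables do not carry over. Pictures are saved under pics/ and viewed, about 12 in all and at most 16, crops included, and the job is handed in when it is done.

Besides the shell and the picture viewer there is one more tool, called after ">>>" by a JSON object that holds its "api" and its "payload". move_arm: Moves the arm, as the interface text tells. Its arguments: {"type":"object","properties":{"moves":{"type":"array","items":{"type":"array"}},"squeeze":{"type":"number"}},"required":["moves"]}

```bash
ls; mkdir -p pics; cat > h.py <<'E'
import numpy as np, cv2
from workcell import get_obs, camera, camera_info
from scipy.spatial.transform import Rotation as R
def px2w(name,u,v,z,ci=None):
    c=ci or camera_info(name); d=np.array(c['rotation'])@np.array([(u-c['cx'])/c['fx'],(v-c['cy'])/c['fy'],1])
    o=np.array(c['origin']); return o+d*(z-o[2])/d[2]
def w2px(name,p,ci=None):
    c=ci or camera_info(name); q=np.array(c['rotation']).T@(np.array(p)-c['origin']); return c['fx']*q[0]/q[2]+c['cx'],c['fy']*q[1]/q[2]+c['cy']
def save(name,f):
    im=camera(name); cv2.imwrite('pics/'+f,im[:,:,::-1]); return im
def tool(p):  # world target -> shift in tool axes, units
    o=get_obs(); return R.from_quat(o['ee_rot']).inv().apply(np.array(p)-o['position'])/0.025
E
python3 - <<'E'
from h import *
np.set_printoptions(precision=3,suppress=True)
for n in ('top','scene'): save(n,n+'0.png'); c=camera_info(n); print(n,{k:np.round(v,3).tolist() for k,v in c.items()})
a=cv2.imread('pics/top0.png');cv2.imwrite('pics/top0b.png',cv2.resize(a,(800,600),interpolation=cv2.INTER_CUBIC))
print(get_obs())
E
```

```text
pics
top {'fx': 451.231, 'fy': 451.231, 'cx': 252.844, 'cy': 191.537, 'origin': [0.42, -0.025, 1.515], 'rotation': [-0.704, 0.709, -0.035, 0.024]}
scene {'fx': 474.008, 'fy': 474.008, 'cx': 250.916, 'cy': 196.251, 'origin': [1.617, -0.28, 0.908], 'rotation': [0.694, 0.563, -0.279, -0.351]}
{'clock': 0.1, 'joint_pos': array([ 1.211,  0.333, -0.065,  1.461,  0.022,  1.35 , -0.088]), 'joint_velocities': array([ 0.   , -0.002, -0.002, -0.002,  0.   , -0.001, -0.001]), 'tau': array([  0.002, -62.675,   0.05 , -39.243,   0.016,   0.007,   0.   ]), 'position': array([ 0.206, -0.59 ,  0.231]), 'ee_rot': array([ 0.986,  0.168, -0.   , -0.001]), 'ft_force': array([ 0.066, -0.144,  0.145]), 'torque': array([ 0.017,  0.035, -0.01 ]), 'grip_width': 0.9997300896165257}
```

View pics/top0b.png

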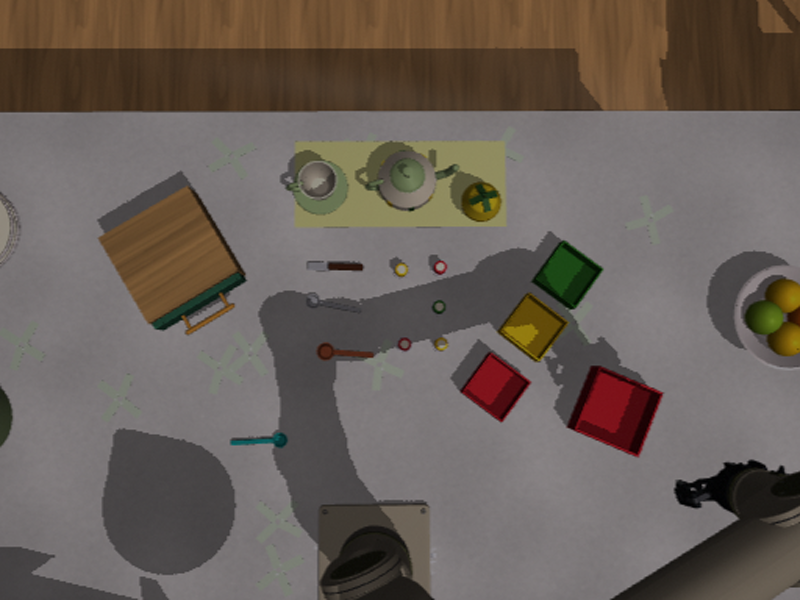

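View pics/scene0.png

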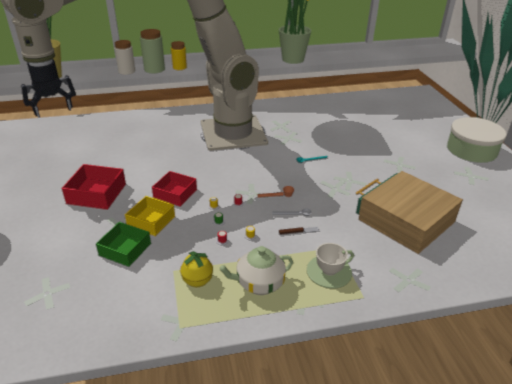

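Five capsules in the enlarged top view: yellow (401,269) and (441,344), red (440,267) and (404,344), green (439,307). The tools are at (335,266), (335,303) and (345,352), with the turquoise decoy at (258,440). There are two red caddies, at (495,387) and (615,410). I'll measure these and enlarge.

```bash
python3 - <<'E'
from h import *
np.set_printoptions(precision=3,suppress=True)
a=cv2.imread('pics/top0.png')
c=a[95:285,55:435]; cv2.imwrite('pics/crop1.png',cv2.resize(c,(800,400),interpolation=cv2.INTER_CUBIC))
s=1.5625
P={'y1':(401,269,.028),'r1':(440,267,.028),'g':(439,307,.028),'r2':(404,344,.028),'y2':(441,344,.028),
'sp_tip':(307,266,0),'sp_end':(363,267,.01),'ts_bowl':(312,300,0.005),'ts_end':(361,309,.008),'sc_cup':(326,352,.02),'sc_end':(373,355,.009),
'hA':(187,332,.047),'hB':(234,308,.047),'cT1':(100,238,.085),'cT2':(186,186,.085),'cT3':(240,272,.085),'cT4':(153,323,.085)}
for k,(u,v,z) in P.items(): print(k,px2w('top',u/s,v/s,z))
for n,cs in {'red_s':[(491,352),(530,382),(502,420),(461,389)],'red_b':[(599,366),(662,396),(639,455),(569,428)],'yel':[(531,293),(567,322),(540,361),(499,330)],'grn':[(565,241),(602,268),(573,307),(534,276)]}.items():
    w=np.array([px2w('top',u/s,v/s,.045)[:2] for u,v in cs]); print(n,w.mean(0),[round(float(np.linalg.norm(w[i]-w[i-1])),3) for i in range(4)], np.degrees(np.arctan2(*(w[1]-w[0])[::-1])))
E
```

```text
Traceback (most recent call last):
  File "h.py", line 5, in px2w
    c=ci or camera_info(name); d=np.array(c['rotation'])@np.array([(u-c['cx'])/c['fx'],(v-c['cy'])/c['fy'],1])
                                 ~~~~~~~~~~~~~~~~~~~~~~~^~~~~~~~~~~~~~~~~~~~~~~~~~~~~~~~~~~~~~~~~~~~~~~~~~~~~~
ValueError: matmul: Input operand 1 has a mismatch in its core dimension 0, with gufunc signature (n?,k),(k,m?)->(n?,m?) (size 3 is different from 4)
```

View pics/crop1.png

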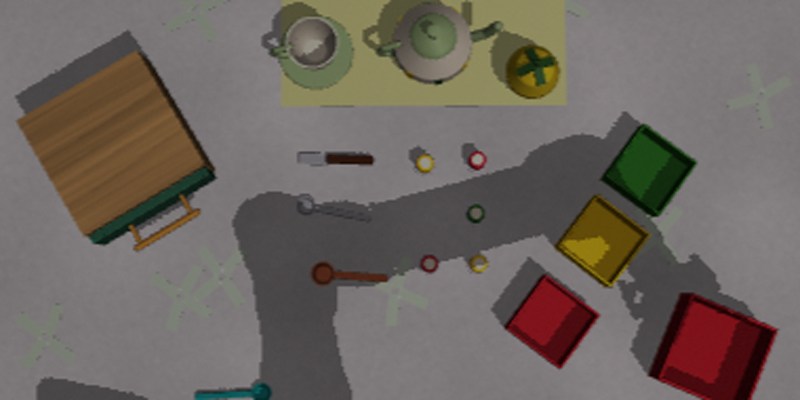

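The crop shows all five capsules, the three tools, the caddies and the drawer handle from (138,247) to (198,211). The camera rotation is a quaternion, so I'll fix the helper and re-run.

```bash
sed -i "s/np.array(c\['rotation'\])/R.from_quat(c['rotation']).as_matrix()/" h.py
cat >> h.py <<'E'
np.set_printoptions(precision=3,suppress=True)
E
python3 - <<'E'
from h import *
s=800/380
f=lambda u,v,z:px2w('top',55+u/s,95+v/s,z)
P={'y1':(425,162,.028),'r1':(477,159,.028),'g':(476,213,.028),'r2':(430,263,.028),'y2':(479,263,.028),
'sp_tip':(297,158,0),'sp_end':(374,159,.01),'ts_bowl':(300,204,0.005),'ts_end':(370,217,.008),'sc_cup':(311,272,.02),'sc_end':(387,278,.009),
'hA':(138,247,.047),'hB':(198,211,.047),'cT1':(18,122,.085),'cT2':(138,52,.085),'cT3':(212,172,.085),'cT4':(90,240,.085)}
for k,(u,v,z) in P.items(): print(k,f(u,v,z))
for n,cs in {'red_s':[(546,276),(599,317),(562,366),(505,322)],'red_b':[(690,293),(776,332),(746,412),(650,376)],'yel':[(597,195),(648,237),(609,286),(556,244)],'grn':[(643,124),(695,164),(655,214),(603,172)]}.items():
    w=np.array([f(u,v,.045)[:2] for u,v in cs]); print(n,w.mean(0),[round(float(np.linalg.norm(w[i]-w[i-1])),3) for i in range(4)], np.degrees(np.arctan2(*(w[1]-w[0])[::-1])))
c=camera_info('wrist');o=get_obs();r=R.from_quat(o['ee_rot']);print(r.inv().apply(np.array(c['origin'])-o['position']),(r.inv()*R.from_quat(c['rotation'])).as_matrix(),c['fx'],c['cx'],c['cy']);print(r.as_matrix())
E
```

```text
y1 [ 0.609 -0.062  0.028]
r1 [ 0.613 -0.144  0.028]
g [ 0.528 -0.141  0.028]
r2 [ 0.45  -0.068  0.028]
y2 [ 0.45  -0.145  0.028]
sp_tip [0.62  0.143 0.   ]
sp_end [0.617 0.019 0.01 ]
ts_bowl [0.546 0.137 0.005]
ts_end [0.524 0.026 0.008]
sc_cup [0.437 0.118 0.02 ]
sc_end [ 0.427 -0.001  0.009]
hA [0.477 0.381 0.047]
hB [0.532 0.29  0.047]
cT1 [0.666 0.554 0.085]
cT2 [0.773 0.376 0.085]
cT3 [0.588 0.261 0.085]
cT4 [0.487 0.442 0.085]
red_s [ 0.361 -0.257] [0.095, 0.103, 0.095, 0.11] -128.24948181637833
red_b [ 0.308 -0.507] [0.142, 0.145, 0.132, 0.156] -114.8711156277772
yel [ 0.483 -0.336] [0.1, 0.102, 0.098, 0.104] -130.2546095017871
grn [ 0.595 -0.412] [0.099, 0.102, 0.102, 0.104] -128.52132380236625
[ 0.084  0.001 -0.143] [[-0.001 -0.945 -0.326]
 [ 1.    -0.001  0.001]
 [-0.001 -0.326  0.945]] 323.92774397727425 254.1868631903546 191.693384288564
[[ 0.944  0.331 -0.   ]
 [ 0.331 -0.944  0.001]
 [-0.    -0.001 -1.   ]]
```

Checked: the red caddy at (495,387) measures about 0.10 m and fits. The one at (615,410) is about 0.145 m, so it is the oversized look-alike. The chest yaw is about 30.5° with the drawer near home. Next I'll plan the move to the handle.

```bash
cat >> h.py <<'E'
import json
def plan(wps, squeeze=None, slow=1.0):
    """wps: (pos, tool-x yaw deg or None to keep, grip[, n hold rows]); prints rows in calls of 5"""
    o=get_obs(); p=np.array(o['position']); r=R.from_quat(o['ee_rot']); rows=[]
    x=r.as_matrix()[:,0]; yaw=np.degrees(np.arctan2(x[1],x[0]))
    for w in wps:
        if w[1] is not None: yaw=w[1]
        pt=np.array(w[0]); c,s=np.cos(np.radians(yaw)),np.sin(np.radians(yaw))
        rt=R.from_matrix(np.array([[c,s,0],[s,-c,0],[0,0,-1]]))
        for _ in range(60):
            d=pt-p; t=np.degrees((r.inv()*rt).as_rotvec())
            if np.linalg.norm(d)<4e-4 and np.abs(t).max()<.3: break
            n=max(1,np.ceil(np.abs(r.inv().apply(d)).max()/.025/slow-.02),np.ceil(np.abs(t).max()/10.6))
            sh=np.clip(np.round(r.inv().apply(d)/.025/n,2),-1,1); tn=np.round(t/n,1)
            rows.append([sh.tolist(),tn.tolist(),w[2]]); p=p+r.apply(sh*.025); r=r*R.from_rotvec(np.radians(tn))
        for _ in range(w[3] if len(w)>3 else 0): rows.append([[0,0,0],[0,0,0],w[2]])
    for i in range(0,len(rows),5): print(json.dumps(rows[i:i+5]).replace('.0,',',').replace('.0]',']').replace('-0,','0,').replace('-0]','0]').replace(' ',''))
E
python3 - <<'E'
from h import *
plan([((.42,-.30,.22),60,.3),((.5,.0,.22),90,.3),((.5045,.3355,.16),120.5,.3,1)])
E
```

```text
[[[0.99,-0.68,0.04],[0,0,-3.4],0.3],[[0.94,-0.56,0.03],[0,0,-3.1],0.3],[[0.97,-0.51,0.03],[0,0,-3.1],0.3],[[1,-0.46,0.03],[0,0,-3.1],0.3],[[0.92,-0.36,0.03],[0,0,-2.8],0.3]]
[[[0.94,-0.32,0.03],[0,0,-2.8],0.3],[[0.95,-0.27,0.03],[0,0,-2.8],0.3],[[0.96,-0.23,0.03],[0,0,-2.8],0.3],[[0.97,-0.18,0.03],[0,0,-2.8],0.3],[[0.98,-0.13,0.03],[0,0,-2.8],0.3]]
[[[0.99,-0.08,0.03],[0,0,-2.8],0.3],[[0.99,-0.03,0.03],[0,0,-2.8],0.3],[[0.99,0.01,0.03],[0,0,-2.8],0.3],[[0.99,0.06,0.03],[-0.1,0,-2.8],0.3],[[1,-0.27,0],[0,0,-2.5],0.3]]
[[[0.93,-0.21,0],[0,0,-2.3],0.3],[[0.93,-0.17,0],[0,0,-2.3],0.3],[[0.94,-0.13,0],[0,0,-2.3],0.3],[[0.94,-0.09,0],[0,0,-2.3],0.3],[[0.95,-0.06,0],[0,0,-2.3],0.3]]
[[[0.95,-0.02,0],[0,0,-2.3],0.3],[[0.95,0.02,0],[0,0,-2.3],0.3],[[0.95,0.06,0],[0,0,-2.3],0.3],[[0.94,0.1,0],[0,0,-2.3],0.3],[[0.94,0.14,0],[0,0,-2.3],0.3]]
[[[0.93,0.17,0],[0,0,-2.2],0.3],[[0.93,0.21,0.01],[0.1,0,-2.3],0.3],[[0.96,0.01,0.17],[0,0,-2.2],0.3],[[0.96,0.05,0.17],[0,0,-2.2],0.3],[[0.95,0.09,0.17],[0,0,-2.2],0.3]]
[[[0.95,0.12,0.17],[0,0,-2.2],0.3],[[0.95,0.16,0.17],[0,0,-2.2],0.3],[[0.94,0.2,0.17],[0,0,-2.2],0.3],[[0.93,0.23,0.17],[0,0,-2.2],0.3],[[0.92,0.27,0.17],[0,0,-2.2],0.3]]
[[[0.91,0.3,0.17],[0,0,-2.1],0.3],[[0.9,0.33,0.17],[0,0,-2.2],0.3],[[0.88,0.37,0.18],[0,0,-2.1],0.3],[[0.87,0.4,0.17],[0,0,-2.2],0.3],[[0.85,0.43,0.18],[0,0,-2.1],0.3]]
[[[0.84,0.47,0.17],[0,0,-2.2],0.3],[[0,0,0],[0,0,0],0.3]]
```

>>> {"api": "move_arm", "payload": {"moves": [[[1,-0.7,0],[0,0,-3],0.3],[[1,-0.6,0],[0,0,-3],0.3],[[1,-0.5,0],[0,0,-3],0.3],[[1,-0.45,0],[0,0,-3],0.3],[[0.9,-0.35,0],[0,0,-3],0.3]]}}

```text
clock: 0.72
position: [0.2915, -0.4775, 0.2313]
ee_rot: [0.955, 0.297, 0.0, 0.0]
ft_force: [0.2, 0.4, -0.4]
grip_width: 0.301
```

>>> {"api": "move_arm", "payload": {"moves": [[[0.95,-0.3,0],[0,0,-3],0.3],[[0.95,-0.25,0],[0,0,-3],0.3],[[0.95,-0.2,0],[0,0,-3],0.3],[[0.95,-0.2,0],[0,0,-3],0.3],[[1,-0.1,0],[0,0,-3],0.3]]}}

```text
clock: 1.35
position: [0.366, -0.3797, 0.2313]
ee_rot: [0.908, 0.419, -0.0, 0.0]
ft_force: [0.9, 0.2, -0.1]
grip_width: 0.301
```

>>> {"api": "move_arm", "payload": {"moves": [[[1,-0.1,0],[0,0,-3],0.3],[[1,0,0],[0,0,-3],0.3],[[1,0,0],[0,0,-2],0.3],[[1,0,0],[0,0,-2],0.3],[[1,-0.2,0],[0,0,-2],0.3]]}}

```text
clock: 1.98
position: [0.4318, -0.2735, 0.2312]
ee_rot: [0.86, 0.511, 0.0, -0.0]
ft_force: [0.6, -0.1, -0.5]
grip_width: 0.299
```

>>> {"api": "move_arm", "payload": {"moves": [[[0.95,-0.2,0],[0,0,-2],0.3],[[0.95,-0.2,0],[0,0,-2],0.3],[[0.95,-0.1,0],[0,0,-2],0.3],[[0.95,-0.1,0],[0,0,-2],0.3],[[0.95,-0.1,0],[0,0,-2],0.3]]}}

```text
clock: 2.6
position: [0.4652, -0.1582, 0.2313]
ee_rot: [0.812, 0.584, 0.0, 0.0]
ft_force: [-0.6, -0.3, -1.0]
grip_width: 0.3
```

>>> {"api": "move_arm", "payload": {"moves": [[[0.95,0,0],[0,0,-2],0.3],[[0.95,0,0],[0,0,-2],0.3],[[0.95,0.1,0],[0,0,-2],0.3],[[0.95,0.1,0],[0,0,-2],0.3],[[0.95,0.1,0],[0,0,-2],0.3]]}}

```text
clock: 3.22
position: [0.5027, -0.0451, 0.2313]
ee_rot: [0.758, 0.652, 0.0, -0.0]
ft_force: [0.0, -0.6, 0.0]
grip_width: 0.297
```

```bash
python3 - <<'E'
from h import *
o=get_obs();print(o['clock'],o['position'],o['ft_force']);c=camera_info('wrist');json.dump({k:np.array(v).tolist() for k,v in c.items()},open('w1.json','w'))
im=save('wrist','w1.png');cv2.imwrite('pics/w1b.png',cv2.resize(im[:,:,::-1],(800,600),interpolation=cv2.INTER_CUBIC))
plan([((.5045,.3355,.16),120.5,.3,1)])
E
```

```text
3.225 [ 0.503 -0.045  0.231] [ 0.014 -0.565  0.01 ]
[[[1,-0.14,0.19],[0,0,-2.6],0.3],[[1,-0.1,0.19],[0,0,-2.6],0.3],[[0.93,-0.05,0.18],[0,0,-2.4],0.3],[[0.93,-0.01,0.18],[0,0,-2.4],0.3],[[0.93,0.03,0.18],[0,0,-2.4],0.3]]
[[[0.93,0.07,0.18],[0,0,-2.4],0.3],[[0.93,0.11,0.18],[0,0,-2.4],0.3],[[0.92,0.15,0.18],[0,0,-2.4],0.3],[[0.91,0.19,0.18],[0,0,-2.4],0.3],[[0.91,0.22,0.18],[0,0,-2.4],0.3]]
[[[0.9,0.26,0.18],[0,0,-2.4],0.3],[[0.88,0.3,0.18],[0,0,-2.4],0.3],[[0.87,0.34,0.17],[0,0,-2.4],0.3],[[0.86,0.37,0.18],[0,0,-2.4],0.3],[[0.84,0.41,0.17],[0,0,-2.4],0.3]]
[[[0.82,0.45,0.18],[0.1,-0.1,-2.4],0.3],[[0,0,0],[0,0,0],0.3]]
```

View pics/w1b.png

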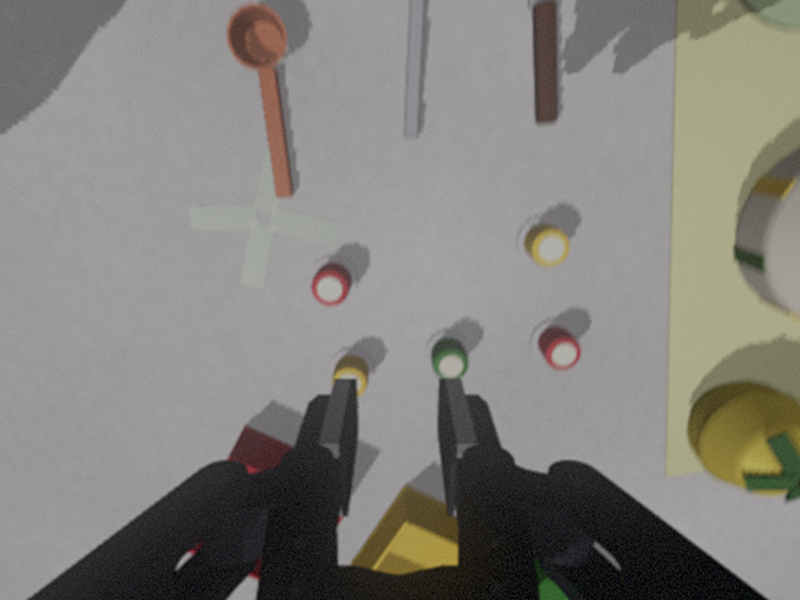

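The wrist view (800 px scale) shows capsule tops at y1 (551,247), r1 (564,354), g (451,365), r2 (330,288) and y2 (350,383). The scoop cup is at (257,37) with its end at (285,192), and the spoon and spreader ends are at (412,134) and (546,121). I'll measure from this and carry on to the handle.

```bash
python3 - <<'E'
from h import *
c=json.load(open('w1.json'));s=1.5625
for k,(u,v,z) in {'y1':(551,247,.028),'r1':(564,354,.028),'g':(451,365,.028),'r2':(330,288,.028),'y2':(350,383,.028),'sc_cup':(257,37,.02),'sc_end':(285,192,.009),'ts_end':(412,134,.008),'ts_m':(418,2,.008),'sp_end':(546,121,.012),'sp_m':(543,5,.012)}.items(): print(k,px2w('',u/s,v/s,z,c))
E
```

```text
y1 [ 0.61  -0.059  0.028]
r1 [ 0.615 -0.143  0.028]
g [ 0.53  -0.139  0.028]
r2 [ 0.451 -0.066  0.028]
y2 [ 0.452 -0.143  0.028]
sc_cup [0.437 0.101 0.02 ]
sc_end [0.43  0.004 0.009]
ts_end [0.525 0.029 0.008]
ts_m [0.54  0.108 0.008]
sp_end [0.615 0.024 0.012]
sp_m [0.617 0.094 0.012]
```

>>> {"api": "move_arm", "payload": {"moves": [[[1,-0.1,0.2],[0,0,-2.5],0.3],[[1,-0.1,0.2],[0,0,-2.5],0.3],[[0.9,-0.05,0.2],[0,0,-2.5],0.3],[[0.95,0,0.2],[0,0,-2.5],0.3],[[0.9,0,0.2],[0,0,-2.5],0.3]]}}

```text
clock: 3.9
position: [0.5039, 0.074, 0.206]
ee_rot: [0.682, 0.731, 0.0, 0.0]
ft_force: [1.2, -0.2, -0.6]
grip_width: 0.297
```

>>> {"api": "move_arm", "payload": {"moves": [[[0.95,0.1,0.2],[0,0,-2.5],0.3],[[0.9,0.1,0.2],[0,0,-2.5],0.3],[[0.9,0.15,0.2],[0,0,-2.5],0.3],[[0.9,0.2,0.2],[0,0,-2.5],0.3],[[0.9,0.2,0.2],[0,0,-2.5],0.3]]}}

```text
clock: 4.53
position: [0.5052, 0.1892, 0.1809]
ee_rot: [0.599, 0.801, -0.0, -0.0]
ft_force: [0.8, 0.5, 0.1]
grip_width: 0.299
```

>>> {"api": "move_arm", "payload": {"moves": [[[0.9,0.25,0.2],[0,0,-2.5],0.3],[[0.9,0.3,0.2],[0,0,-2.5],0.3],[[0.9,0.3,0.1],[0,0,-2.5],0.3],[[0.8,0.4,0.1],[0,0,-2],0.3],[[0.8,0.4,0.1],[0,0,-2],0.3]]}}

```text
clock: 5.15
position: [0.5048, 0.3047, 0.1634]
ee_rot: [0.516, 0.857, -0.0, -0.0]
ft_force: [0.4, -0.7, 0.1]
grip_width: 0.297
```

```bash
python3 - <<'E'
from h import *
o=get_obs();print(o['clock'],o['position'],o['ft_force']);c=camera_info('wrist');json.dump({k:np.array(v).tolist() for k,v in c.items()},open('w2.json','w'))
im=save('wrist','w2.png');cv2.imwrite('pics/w2b.png',cv2.resize(im[:,:,::-1],(800,600),interpolation=cv2.INTER_CUBIC))
E
```

```text
5.15 [0.505 0.305 0.163] [ 0.387 -0.684  0.11 ]
```

View pics/w2b.png

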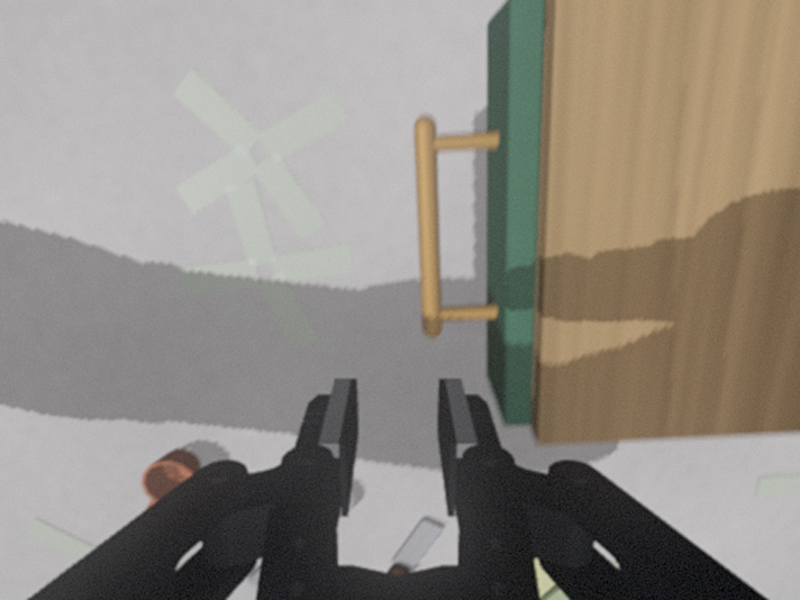

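The wrist view shows the handle bar from (425,122) to (432,330), to the right of the jaw centre. The drawer front is nearly flush with the chest.

```bash
python3 - <<'E'
from h import *
c=json.load(open('w2.json'));s=1.5625
a=px2w('',425/s,122/s,.05,c);b=px2w('',432/s,330/s,.05,c);m=(a+b)/2
print(a,b,m,np.linalg.norm(a-b)); d=(a-b)[:2];yaw=np.degrees(np.arctan2(d[1],d[0]));print(yaw)
print(px2w('',547/s,0,.085,c),px2w('',538/s,441/s,.085,c))
plan([((m[0],m[1],.12),yaw,.3,1),((m[0],m[1],.028),None,.3)])
E
```

```text
[0.477 0.385 0.05 ] [0.532 0.293 0.05 ] [0.504 0.339 0.05 ] 0.10749878881354447
120.95598476293581
[0.495 0.445 0.085] [0.601 0.276 0.085]
[[[0.54,0.31,0.86],[0,-0.1,-1.4],0.3],[[0.54,0.32,0.87],[0,0,-1.4],0.3],[[0,0,0],[0,0,0],0.3],[[0,0,0.92],[0,0,0],0.3],[[0,0,0.92],[0,0,0],0.3]]
[[[0,0,0.92],[0,0,0],0.3],[[0,0,0.92],[0,0,0],0.3]]
```

>>> {"api": "move_arm", "payload": {"moves": [[[0.55,0.3,0.85],[0,0,-1.5],0.3],[[0.55,0.3,0.85],[0,0,-1.5],0.3],[[0,0,0.9],[0,0,0],0.3],[[0,0,0.9],[0,0,0],0.3],[[0,0,0.9],[0,0,0],0.3]]}}

```text
clock: 5.82
position: [0.5052, 0.3337, 0.0522]
ee_rot: [0.494, 0.869, -0.0, 0.0]
ft_force: [0.9, -0.5, 0.1]
grip_width: 0.3
```

>>> {"api": "move_arm", "payload": {"moves": [[[0,0,0.9],[0,0,0],0.3],[[0,0,0],[0,0,0],0],[[0,0,0],[0,0,0],0],[[0,0,0],[0,0,0],0],[[0,0,0],[0,0,0],0]], "squeeze": 40}}

```text
clock: 6.45
position: [0.5041, 0.3337, 0.03]
ee_rot: [0.494, 0.869, -0.001, -0.0]
ft_force: [0.1, 1.8, -17.9]
grip_width: 0.105
```

>>> {"api": "move_arm", "payload": {"moves": [[[0,-0.3,0],[0,0,0],0],[[0,-0.6,0],[0,0,0],0],[[0,-0.6,0],[0,0,0],0],[[0,-0.6,0],[0,0,0],0],[[0,-0.6,0],[0,0,0],0]]}}

```text
clock: 7.08
position: [0.4452, 0.2984, 0.03]
ee_rot: [0.494, 0.869, -0.001, -0.0]
ft_force: [1.5, 0.6, -24.4]
grip_width: 0.108
```

>>> {"api": "move_arm", "payload": {"moves": [[[0,-0.6,0],[0,0,0],0],[[0,-0.6,0],[0,0,0],0],[[0,-0.6,0],[0,0,0],0],[[0,-0.6,0],[0,0,0],0],[[0,-0.5,0],[0,0,0],0]]}}

```text
clock: 7.7
position: [0.3827, 0.2608, 0.03]
ee_rot: [0.494, 0.869, -0.002, -0.0]
ft_force: [1.4, 0.0, -27.6]
grip_width: 0.109
```

>>> {"api": "move_arm", "payload": {"moves": [[[0,0,0],[0,0,0],0.3],[[0,0,0],[0,0,0],0.3],[[0,0,-1],[0,0,0],0.3],[[0,0,-1],[0,0,0],0.4],[[0,0,-1],[0,0,0],0.4]]}}

```text
clock: 8.32
position: [0.3857, 0.264, 0.1083]
ee_rot: [0.494, 0.87, 0.001, 0.001]
ft_force: [0.8, -0.0, 0.1]
grip_width: 0.399
```

>>> {"api": "move_arm", "payload": {"moves": [[[-0.6,0,-1],[0,0,5],0.4],[[-1,0,-0.5],[0,0,5],0.4],[[-1,0,0],[0,0,5],0.4],[[-1,0,0],[0,0,5],0.4],[[-1,0.2,0],[0,0,5],0.4]]}}

```text
clock: 8.95
position: [0.4287, 0.1547, 0.1434]
ee_rot: [0.672, 0.74, -0.0, -0.0]
ft_force: [-0.1, 0.5, 0.2]
grip_width: 0.4
```

```bash
cat >> h.py <<'E'
def look(f,name='wrist',box=None,W=800):
    o=get_obs();c=camera_info(name);json.dump({k:np.array(v).tolist() for k,v in c.items()},open(f+'.json','w'))
    im=save(name,f+'.png')[:,:,::-1]; x0,y0,x1,y1=box or (0,0,512,384); s=min(W/(x1-x0),600/(y1-y0))
    cv2.imwrite('pics/'+f+'b.png',cv2.resize(im[y0:y1,x0:x1],None,fx=s,fy=s,interpolation=cv2.INTER_CUBIC)); print(f,'scale',s,'clock',o['clock'],'pos',o['position'],'F',o['ft_force'])
E
python3 - <<'E'
from h import *
look('t2','top',(55,95,335,290))
plan([((.433,.063,.05),86,.4)])
E
```

```text
t2 scale 2.857142857142857 clock 8.95 pos [0.429 0.155 0.143] F [-0.132  0.501  0.188]
[[[-0.88,-0.05,0.93],[0,0,2.3],0.4],[[-0.88,-0.01,0.93],[0,0,2.2],0.4],[[-0.88,0.02,0.94],[0,0,2.3],0.4],[[-0.89,0.06,0.93],[0,0.1,2.2],0.4]]
```

View pics/t2b.png

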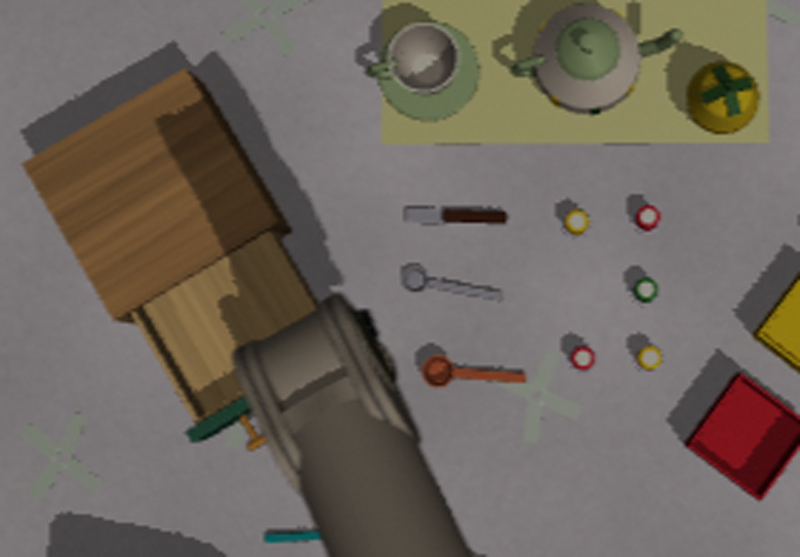

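The top view shows the drawer pulled out well and nothing disturbed. The scoop cup is at (437,370) and its end at (525,377). I'll grasp the scoop.

>>> {"api": "move_arm", "payload": {"moves": [[[-0.9,0,0.95],[0,0,2],0.5],[[-0.9,0,0.95],[0,0,2],0.5],[[-0.9,0,0.95],[0,0,2.5],0.5],[[-0.9,0.05,0.95],[0,0,2.5],0.5],[[0,0,0],[0,0,0],0.5]]}}

```text
clock: 9.62
position: [0.4326, 0.0645, 0.0471]
ee_rot: [0.728, 0.686, -0.002, -0.001]
ft_force: [0.3, 0.5, -0.0]
grip_width: 0.5
```

```bash
python3 - <<'E'
from h import *
c=camera_info('top')
f=lambda u,v,z:px2w('top',55+u/2.857,95+v/2.857,z,c)
for k,a in {'sc':(437,370,.02),'sce':(525,377,.009),'ts':(413,276,.008),'tse':(501,296,.008),'sp':(404,213,.004),'spe':(507,216,.012)}.items(): print(k,f(*a))
look('w3')
plan([((.433,.063,.004),86,.5)])
E
```

```text
sc [0.436 0.101 0.02 ]
sce [ 0.428 -0.001  0.009]
ts [0.546 0.13  0.008]
tse [0.522 0.027 0.008]
sp [0.621 0.141 0.004]
spe [0.616 0.02  0.012]
w3 scale 1.5625 clock 9.625 pos [0.433 0.065 0.047] F [ 0.307  0.473 -0.018]
[[[-0.06,0,0.89],[-0.1,0,0.3],0.5],[[-0.06,-0.01,0.88],[0,0,0.4],0.5]]
```

View pics/w3b.png

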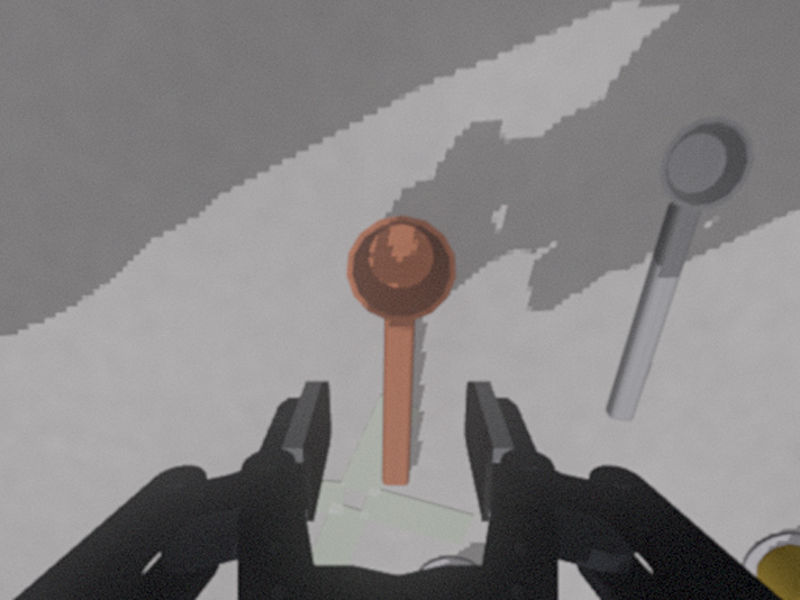

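The scoop is centred between the jaws and aligned, with the cup at (402,268). I'll lower, grip and lift.

>>> {"api": "move_arm", "payload": {"moves": [[[0,0,0.9],[0,0,0],0.5],[[0,0,0.85],[0,0,0],0.5],[[0,0,0],[0,0,0],0],[[0,0,0],[0,0,0],0],[[0,0,0],[0,0,0],0]], "squeeze": 50}}

```text
clock: 10.3
position: [0.4348, 0.067, 0.0062]
ee_rot: [0.726, 0.687, 0.001, 0.001]
ft_force: [-0.6, 1.6, 5.2]
grip_width: 0.113
```

>>> {"api": "move_arm", "payload": {"moves": [[[0,0,0],[0,0,0],0],[[0,0,-0.5],[0,0,0],0],[[0,0,-1],[0,0,0],0],[[0,0,-1],[0,0,0],0],[[0,0,-1],[0,0,0],0]]}}

```text
clock: 10.92
position: [0.434, 0.0666, 0.0943]
ee_rot: [0.727, 0.687, 0.0, 0.0]
ft_force: [-0.8, 0.6, 0.1]
grip_width: 0.107
```

```bash
cat >> h.py <<'E'
CH=np.array([0.857,0.515]); H=np.array([.3835,.2625])  # chest x dir, handle now
def drw(x,y,z): 
    q=H+CH*(.130+x)+np.array([-CH[1],CH[0]])*y; return (q[0],q[1],z)
E
python3 - <<'E'
from h import *
print(drw(.015,0,0))
plan([(drw(.015,0,.12),121.5,0)])
E
```

```text
(np.float64(0.507765), np.float64(0.337175), 0)
[[[1,0.21,-0.09],[0,0,-3.2],0],[[0.98,0.27,-0.09],[0,0,-3.1],0],[[0.97,0.32,-0.09],[0,0,-3.2],0],[[0.95,0.38,-0.09],[0,0,-3.1],0],[[0.93,0.43,-0.1],[0,0,-3.2],0]]
[[[0.9,0.48,-0.09],[0,0,-3.1],0],[[0.87,0.52,-0.1],[0,0,-3.2],0],[[0.84,0.57,-0.09],[0,0,-3.1],0],[[0.81,0.62,-0.1],[0,0,-3.2],0],[[0.78,0.66,-0.09],[0,0,-3.1],0]]
[[[0.74,0.7,-0.1],[0,0,-3.2],0]]
```

>>> {"api": "move_arm", "payload": {"moves": [[[1,0.2,-0.1],[0,0,-3],0],[[1,0.3,-0.1],[0,0,-3],0],[[0.95,0.3,-0.1],[0,0,-3],0],[[0.95,0.4,-0.1],[0,0,-3],0],[[0.95,0.45,-0.1],[0,0,-3],0]]}}

```text
clock: 11.55
position: [0.4697, 0.1907, 0.1061]
ee_rot: [0.63, 0.776, 0.0, 0.0]
ft_force: [0.1, -0.6, -0.6]
grip_width: 0.107
```

>>> {"api": "move_arm", "payload": {"moves": [[[0.9,0.5,-0.1],[0,0,-3],0],[[0.85,0.5,-0.1],[0,0,-3],0],[[0.85,0.6,0],[0,0,-3],0],[[0.8,0.6,0],[0,0,-3.5],0],[[0.8,0.65,0],[0,0,-3.5],0]]}}

```text
clock: 12.18
position: [0.5053, 0.3126, 0.1111]
ee_rot: [0.516, 0.857, 0.0, 0.0]
ft_force: [0.9, -0.3, -0.1]
grip_width: 0.112
```

```bash
python3 - <<'E'
from h import *
look('w4')
plan([(drw(.015,0,.08),121.5,0),(drw(.015,0,.029),121.5,0)])
E
```

```text
w4 scale 1.5625 clock 12.175 pos [0.505 0.313 0.111] F [ 0.905 -0.261 -0.096]
[[[0.35,0.25,0.63],[0.1,-0.1,-1.7],0],[[0.33,0.26,0.62],[0,0,-1.6],0],[[0,0,0.68],[0,0,0],0],[[0,0,0.68],[0,0,0],0],[[0,0,0.68],[0,0,0],0]]
```

View pics/w4b.png

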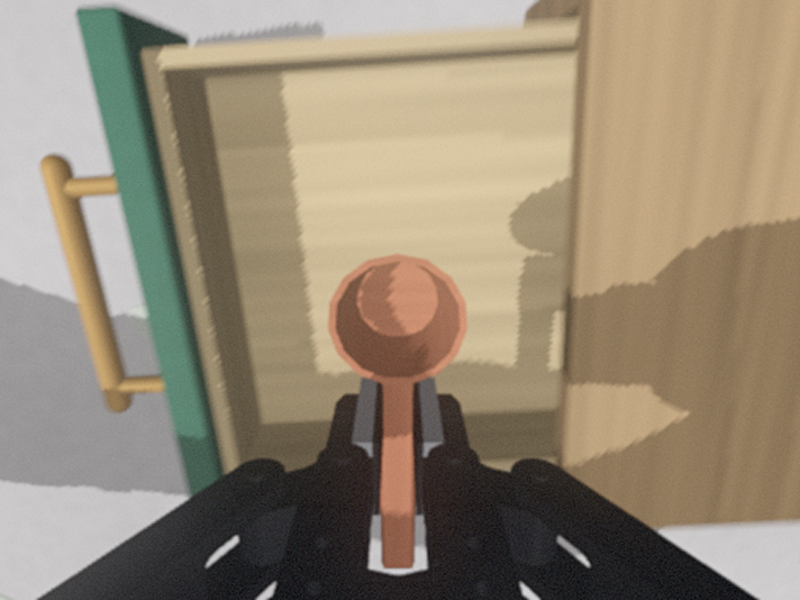

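The view shows the scoop held at its neck with the drawer below. The floor's front edge runs from (207,85) to (262,425). I'll lower into the drawer and release.

>>> {"api": "move_arm", "payload": {"moves": [[[0.35,0.25,0.65],[0,0,-1.5],0],[[0.35,0.25,0.65],[0,0,-1.5],0],[[0,0,0.65],[0,0,0],0],[[0,0,0.65],[0,0,0],0],[[0,0,0.65],[0,0,0],0]]}}

```text
clock: 12.85
position: [0.5076, 0.3329, 0.0276]
ee_rot: [0.494, 0.869, -0.0, 0.0]
ft_force: [-5.7, -6.6, 42.8]
grip_width: 0.115
```

```bash
python3 - <<'E'
from h import *
c=json.load(open('w4.json'));s=1.5625
def loc(u,v,z): q=px2w('',u/s,v/s,z,c)[:2]-H; return q@CH-.13, q@np.array([-CH[1],CH[0]])
print('floor front edge x(-.087)',loc(207,85,.022),loc(262,425,.022),'chest edge',loc(578,20,.085),loc(560,470,.085),'side wall top',loc(400,50,.063), 'handle',loc(52,165,.05),loc(118,400,.05))
o=get_obs();print(o['position'],o['ft_force'])
E
```

```text
floor front edge x(-.087) (np.float64(-0.07497388750367626), np.float64(0.0832736356871383)) (np.float64(-0.07547644216440971), np.float64(-0.083258456379668)) chest edge (np.float64(0.05941845198186929), np.float64(0.0894161083818534)) (np.float64(0.06210206511574945), np.float64(-0.07073695448699319)) side wall top (np.float64(0.006618207556249284), np.float64(0.08703241854586789)) handle (np.float64(-0.13086326030372003), np.float64(0.05564382836944448)) (np.float64(-0.12970584791733145), np.float64(-0.04873470392900043))
[0.508 0.333 0.028] [-5.737 -6.596 42.85 ]
```

>>> {"api": "move_arm", "payload": {"moves": [[[0,0,-0.1],[0,0,0],0],[[0,0,0],[0,0,0],0.25],[[0,0,0],[0,0,0],0.25],[[0,0,-1],[0,0,0],0.25],[[0,0,-1],[0,0,0],0.4]]}}

```text
clock: 13.48
position: [0.5074, 0.3334, 0.0819]
ee_rot: [0.494, 0.869, -0.0, -0.0]
ft_force: [0.1, 0.5, -0.6]
grip_width: 0.397
```

```bash
python3 - <<'E'
from h import *
look('w5')
# teaspoon: end (.5235,.027), bowl (.546,.13)
e=np.array([.5235,.028]);b=np.array([.546,.130]);d=b-e;L=np.linalg.norm(d);g=e+d/L*.06;yw=np.degrees(np.arctan2(d[1],d[0]));print(L,g,yw)
plan([(drw(-.0,-.05,.16),110,.5),((g[0],g[1],.06),yw,.5)])
E
```

```text
w5 scale 1.5625 clock 13.475 pos [0.507 0.333 0.082] F [ 0.114  0.541 -0.59 ]
0.10445214215132213 [0.536 0.087] 77.56043798115341
[[[-0.63,-0.19,-0.99],[0.1,0,3.6],0.5],[[-0.65,-0.15,-1],[0.1,0,3.6],0.5],[[-0.65,-0.1,-0.99],[0,0,3.6],0.5],[[-0.97,-0.27,0.5],[0,0,4.1],0.5],[[-0.98,-0.2,0.5],[0,0,4],0.5]]
[[[-1,-0.13,0.5],[0,0,4.1],0.5],[[-1,-0.06,0.5],[0,0,4],0.5],[[-1,0.01,0.5],[0,0,4.1],0.5],[[-1,0.08,0.5],[0,0,4],0.5],[[-0.99,0.16,0.5],[0,0,4.1],0.5]]
[[[-0.98,0.22,0.49],[0,0,4],0.5]]
```

View pics/w5b.png

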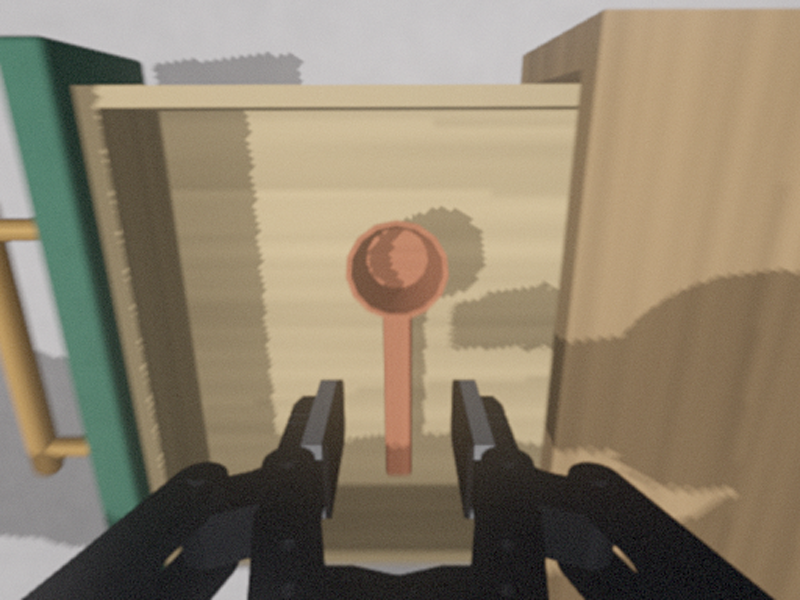

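The scoop lies flat on the drawer floor. Next is the teaspoon, refined from the earlier wrist view w3 with its bowl at (705,162) and its end at (621,415).

>>> {"api": "move_arm", "payload": {"moves": [[[-0.6,-0.2,-1],[0,0,3.5],0.5],[[-0.7,-0.2,-1],[0,0,3.5],0.5],[[-0.7,-0.1,-1],[0,0,3.5],0.5],[[-0.9,-0.3,0.3],[0,0,4],0.5],[[-1,-0.2,0.5],[0,0,4],0.5]]}}

```text
clock: 14.15
position: [0.5225, 0.2334, 0.1363]
ee_rot: [0.628, 0.778, 0.0, 0.0]
ft_force: [-0.1, 0.7, -0.2]
grip_width: 0.497
```

>>> {"api": "move_arm", "payload": {"moves": [[[-1,-0.1,0.5],[0,0,4],0.5],[[-1,-0.1,0.5],[0,0,4],0.5],[[-1,0,0.5],[0,0,4],0.5],[[-1,0.1,0.5],[0,0,4],0.5],[[-1,0.2,0.5],[0,0,4],0.5]]}}

```text
clock: 14.78
position: [0.5343, 0.1072, 0.073]
ee_rot: [0.755, 0.656, 0.0, 0.0]
ft_force: [-0.5, -1.1, -0.7]
grip_width: 0.497
```

```bash
python3 - <<'E'
from h import *
c=json.load(open('w3.json'));s=1.5625
b=px2w('',705/s,162/s,.006,c)[:2];e=px2w('',621/s,415/s,.008,c)[:2];d=b-e;L=np.linalg.norm(d);g=e+d/L*.06;yw=np.degrees(np.arctan2(d[1],d[0]));print(b,e,L,g,yw)
o=get_obs();print(o['position'])
look('t3','top',(55,95,335,290))
a=cv2.imread('pics/t3.png').astype(int);a0=cv2.imread('pics/top0.png').astype(int)
plan([((g[0],g[1],.05),yw,.5),((g[0],g[1],.007),yw,.5)])
E
```

```text
[0.545 0.128] [0.523 0.029] 0.10194414741287476 [0.536 0.087] 77.66376274706035
[0.534 0.107 0.073]
t3 scale 2.857142857142857 clock 14.775 pos [0.534 0.107 0.073] F [-0.487 -1.149 -0.655]
[[[-0.6,0.15,0.85],[-0.1,0.2,4],0.5],[[0,0,0.86],[0,0,0],0.5],[[0,0,0.86],[0,0,0],0.5]]
```

>>> {"api": "move_arm", "payload": {"moves": [[[-0.6,0.15,0.5],[0,0,4],0.5],[[-0.2,0,0.6],[0,0,0],0.5],[[0,0,0.75],[0,0,0],0.5],[[0,0,0.75],[0,0,0],0.5],[[0,0,0],[0,0,0],0]]}}

```text
clock: 15.45
position: [0.5335, 0.089, 0.0069]
ee_rot: [0.775, 0.632, -0.001, -0.001]
ft_force: [0.3, 0.3, -0.0]
grip_width: 0.302
```

>>> {"api": "move_arm", "payload": {"moves": [[[0,0,0],[0,0,0],0],[[0,0,0],[0,0,0],0],[[0,0,0],[0,0,0],0],[[0,0,-1],[0,0,0],0],[[0,0,-1],[0,0,0],0]]}}

```text
clock: 16.08
position: [0.5347, 0.0886, 0.0596]
ee_rot: [0.776, 0.631, -0.0, -0.0]
ft_force: [-0.5, -0.1, 0.2]
grip_width: -0.001
```

```bash
python3 - <<'E'
from h import *
plan([(drw(-.016,-.02,.11),121.5,0)])
E
```

```text
[[[0.9,-0.38,-0.22],[0,0,-4.8],0],[[0.93,-0.31,-0.22],[0,0,-4.8],0],[[0.95,-0.23,-0.23],[0,0,-4.8],0],[[0.96,-0.15,-0.22],[0,0,-4.8],0],[[0.97,-0.06,-0.23],[0,0,-4.8],0]]
[[[0.98,0.02,-0.22],[0,0,-4.8],0],[[0.97,0.1,-0.23],[0,0,-4.8],0],[[0.96,0.18,-0.22],[0,0,-4.8],0],[[0.95,0.25,-0.23],[0,0,-4.8],0]]
```

The grip closed empty: at 7 mm the tips were too high for the 8 mm bar. I'll check where the spoon lies.

```bash
python3 - <<'E'
from h import *
look('w6')
E
```

```text
w6 scale 1.5625 clock 16.075 pos [0.535 0.089 0.06 ] F [-0.55  -0.09   0.195]
```

View pics/w6b.png

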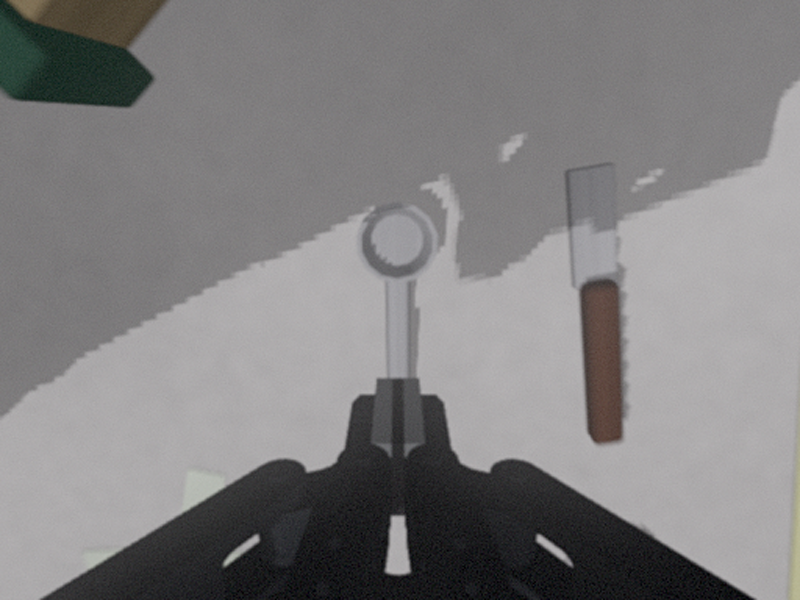

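The spoon is still centred under the jaws with its bowl at (397,243), and the spreader lies at (590,167)–(606,440). I'll retry lower.

>>> {"api": "move_arm", "payload": {"moves": [[[0,0,0],[0,0,0],0.4],[[0,0,0],[0,0,0],0.4],[[0,0,0.8],[0,0,0],0.4],[[0,0,0.8],[0,0,0],0.4],[[0,0,0.7],[0,0,0],0.4]]}}

```text
clock: 16.75
position: [0.5339, 0.0885, -0.001]
ee_rot: [0.775, 0.631, -0.001, -0.001]
ft_force: [-2.6, -2.2, 66.9]
grip_width: 0.402
```

>>> {"api": "move_arm", "payload": {"moves": [[[0,0,0],[0,0,0],0.4],[[0,0,0],[0,0,0],0],[[0,0,0],[0,0,0],0],[[0,0,0],[0,0,0],0],[[0,0,0],[0,0,0],0]]}}

```text
clock: 17.38
position: [0.5347, 0.0885, 0.0011]
ee_rot: [0.776, 0.631, -0.0, -0.0]
ft_force: [-0.2, -0.8, 0.3]
grip_width: 0.094
```

```bash
python3 - <<'E'
from h import *
o=get_obs();print(o['position'],o['grip_width'],o['ft_force'])
c=json.load(open('w6.json'));s=1.5625
b=px2w('',590/s,167/s,.004,c)[:2];e=px2w('',606/s,440/s,.010,c)[:2];d=b-e;L=np.linalg.norm(d);g=e+d/L*.06;yw=np.degrees(np.arctan2(d[1],d[0]));print(b,e,L,g,yw)
p=o['position'];plan([((p[0],p[1],.08),None,0),(drw(-.016,-.01,.11),121.5,0)])
E
```

```text
[0.535 0.089 0.001] 0.09381025481402623 [-0.22  -0.778  0.254]
[0.621 0.14 ] [0.616 0.021] 0.11902469097604285 [0.618 0.081] 87.72919311914657
[[[0,0,-0.79],[0,0,0],0],[[0,0,-0.79],[0,0,0],0],[[0,0,-0.79],[0,0,0],0],[[0,0,-0.78],[0,0,0],0],[[0.93,-0.41,-0.13],[0,0,-4.8],0]]
[[[0.96,-0.33,-0.13],[0,0,-4.8],0],[[0.99,-0.25,-0.14],[0,0,-4.8],0],[[0.86,-0.14,-0.12],[0,0,-4.1],0],[[0.87,-0.08,-0.11],[0,0,-4.1],0],[[0.87,-0.02,-0.12],[0,0,-4.1],0]]
[[[0.87,0.04,-0.11],[0,0,-4.1],0],[[0.87,0.1,-0.12],[0,0,-4.1],0],[[0.86,0.17,-0.11],[0,0,-4.2],0],[[0.85,0.23,-0.12],[0,0,-4.1],0]]
```

>>> {"api": "move_arm", "payload": {"moves": [[[0,0,-0.5],[0,0,0],0],[[0,0,-0.8],[0,0,0],0],[[0,0,-0.9],[0,0,0],0],[[0,0,-1],[0,0,0],0],[[0.9,-0.4,-0.2],[0,0,-5],0]]}}

```text
clock: 18.0
position: [0.5313, 0.1118, 0.0892]
ee_rot: [0.747, 0.664, 0.001, 0.002]
ft_force: [0.5, -0.4, -0.5]
grip_width: 0.091
```

>>> {"api": "move_arm", "payload": {"moves": [[[0.95,-0.3,-0.2],[0,0,-5],0],[[1,-0.25,-0.2],[0,0,-5],0],[[0.9,-0.1,-0.2],[0,0,-4],0],[[0.9,-0.1,0],[0,0,-4],0],[[0.9,0,0],[0,0,-4],0]]}}

```text
clock: 18.62
position: [0.5054, 0.2301, 0.101]
ee_rot: [0.605, 0.796, -0.0, -0.0]
ft_force: [0.8, -0.1, 0.2]
grip_width: 0.095
```

>>> {"api": "move_arm", "payload": {"moves": [[[0.85,0.05,0],[0,0,-4],0],[[0.85,0.1,0],[0,0,-4],0],[[0.85,0.2,0],[0,0,-4],0],[[0.85,0.2,0],[0,0,-4],0],[[0,0,0],[0,0,0],0]]}}

```text
clock: 19.25
position: [0.4865, 0.3155, 0.1013]
ee_rot: [0.488, 0.873, 0.0, -0.0]
ft_force: [0.5, 0.2, -0.6]
grip_width: 0.091
```

```bash
python3 - <<'E'
from h import *
look('w7')
plan([(drw(-.016,-.01,.07),121.5,0),(drw(-.016,-.01,.027),None,0)])
E
```

```text
w7 scale 1.5625 clock 19.25 pos [0.487 0.316 0.101] F [ 0.461  0.182 -0.623]
[[[-0.02,-0.03,0.62],[0,0,0],0],[[-0.01,-0.03,0.63],[0,0,-0.1],0],[[0,0,0.86],[0,0,0],0],[[0,0,0.86],[0,0,0],0]]
```

>>> {"api": "move_arm", "payload": {"moves": [[[0,-0.05,0.9],[0,0,0],0],[[0,0,0.8],[0,0,0],0],[[0,0,0.7],[0,0,0],0],[[0,0,0.5],[0,0,0],0],[[0,0,0],[0,0,0],0.2]]}}

```text
clock: 19.92
position: [0.4875, 0.3126, 0.0287]
ee_rot: [0.49, 0.871, 0.0, 0.0]
ft_force: [0.2, -0.5, -0.1]
grip_width: 0.203
```

>>> {"api": "move_arm", "payload": {"moves": [[[0,0,0],[0,0,0],0.2],[[0,0,-0.5],[0,0,0],0.2],[[0,0,-1],[0,0,0],0.2],[[0,0,-1],[0,0,0],0.4],[[-0.6,-0.2,-1],[0,0,3.5],0.5]]}}

```text
clock: 20.55
position: [0.4895, 0.2981, 0.1179]
ee_rot: [0.516, 0.857, 0.0, -0.0]
ft_force: [0.5, -0.1, 0.1]
grip_width: 0.504
```

```bash
python3 - <<'E'
from h import *
look('w8')
plan([((.54,.24,.13),105,.5),((.618,.081,.06),87.7,.5)])
E
```

```text
w8 scale 1.5625 clock 20.55 pos [0.49  0.298 0.118] F [ 0.483 -0.061  0.15 ]
[[[-0.96,0.22,-0.12],[0.1,0,4.2],0.5],[[-0.94,0.29,-0.12],[0.1,0,4.1],0.5],[[-0.92,0.36,-0.12],[0,0,4.2],0.5],[[-0.99,0.2,0.4],[0,0,2.5],0.5],[[-0.98,0.24,0.4],[0,0,2.5],0.5]]
[[[-0.97,0.28,0.4],[0,0,2.5],0.5],[[-0.96,0.32,0.4],[0,0,2.4],0.5],[[-0.95,0.36,0.4],[0,0,2.5],0.5],[[-0.93,0.41,0.4],[0,0,2.4],0.5],[[-0.91,0.44,0.4],[0,0,2.5],0.5]]
```

View pics/w8b.png

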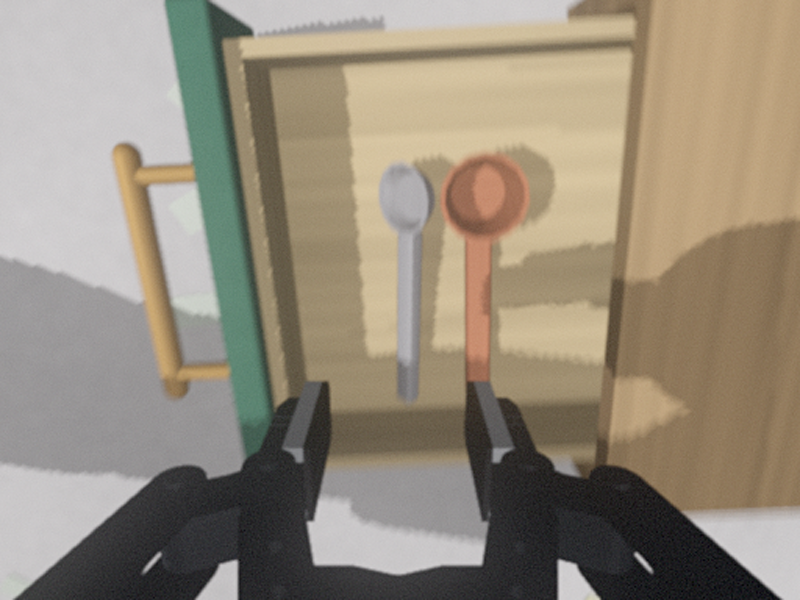

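The spoon and scoop lie side by side in the drawer, with free room at its front. Next is the spreader.

>>> {"api": "move_arm", "payload": {"moves": [[[-0.95,0.2,-0.1],[0,0,4],0.5],[[-0.95,0.3,-0.1],[0,0,4],0.5],[[-0.9,0.35,-0.1],[0,0,4],0.5],[[-1,0.2,0.4],[0,0,2.5],0.5],[[-1,0.25,0.4],[0,0,2.5],0.5]]}}

```text
clock: 21.22
position: [0.5619, 0.1939, 0.1025]
ee_rot: [0.639, 0.77, -0.0, -0.0]
ft_force: [0.5, 0.6, 0.1]
grip_width: 0.501
```

>>> {"api": "move_arm", "payload": {"moves": [[[-1,0.3,0.4],[0,0,2.5],0.5],[[-0.95,0.3,0.4],[0,0,2.5],0.5],[[-0.95,0.35,0.4],[0,0,2.5],0.5],[[-0.95,0.4,0.4],[0,0,2.5],0.5],[[-0.9,0.45,0.4],[0,0,2.5],0.5]]}}

```text
clock: 21.85
position: [0.6191, 0.0804, 0.0531]
ee_rot: [0.719, 0.695, -0.0, 0.0]
ft_force: [1.3, 0.7, 0.3]
grip_width: 0.501
```

```bash
python3 - <<'E'
from h import *
look('w9')
p=w2px('wrist',(.6195,.081+.05,.004));print('spreader blade expected at',p,'handle end',w2px('wrist',(.616,.021,.012)))
im=cv2.imread('pics/w9.png'); m=((im[:,:,2].astype(int)-im[:,:,0])>25)&(im[:,:,2]<130)
n,l,st,ce=cv2.connectedComponentsWithStats(m.astype(np.uint8));print([(st[i].tolist(),ce[i].round(1).tolist()) for i in range(1,n) if st[i][4]>150])
plan([((.618,.081,.04),87.7,.5),((.618,.081,.004),87.7,.5)])
E
```

```text
w9 scale 1.5625 clock 21.85 pos [0.619 0.08  0.053] F [1.276 0.726 0.267]
spreader blade expected at (np.float64(249.39287348016816), np.float64(130.34231949774457)) handle end (np.float64(251.30483148362217), np.float64(297.08679133531405))
[([245, 204, 17, 96, 1001], [252.0, 249.7])]
[[[0.2,-0.08,0.46],[0,0.1,0.1],0.5],[[0,0,0.72],[0,0,0],0.5],[[0,0,0.72],[0,0,0],0.5]]
```

>>> {"api": "move_arm", "payload": {"moves": [[[0,0,0.7],[0,0,0],0.5],[[0,0,0.7],[0,0,0],0.5],[[0,0,0.5],[0,0,0],0.5],[[0,0,0],[0,0,0],0],[[0,0,0],[0,0,0],0]]}}

```text
clock: 22.52
position: [0.6185, 0.0825, 0.0067]
ee_rot: [0.717, 0.697, 0.0, 0.0]
ft_force: [0.3, 0.1, -0.4]
grip_width: 0.137
```

>>> {"api": "move_arm", "payload": {"moves": [[[0,0,0],[0,0,0],0],[[0,0,0],[0,0,0],0],[[0,0,-0.8],[0,0,0],0],[[0,0,-1],[0,0,0],0],[[0,0,-1],[0,0,0],0]]}}

```text
clock: 23.15
position: [0.6186, 0.0822, 0.0787]
ee_rot: [0.717, 0.697, 0.0, 0.0]
ft_force: [0.7, -0.1, -0.2]
grip_width: 0.146
```

```bash
python3 - <<'E'
from h import *
plan([((.57,.2,.11),103,0),(drw(-.046,-.0,.11),121.5,0)])
E
```

```text
[[[0.93,-0.42,-0.25],[0,0,-2.9],0],[[0.95,-0.37,-0.25],[0,0,-2.9],0],[[0.97,-0.32,-0.25],[0,0,-3],0],[[0.98,-0.27,-0.25],[0,0,-2.9],0],[[1,-0.21,-0.26],[0.1,0,-3],0]]
[[[0.86,-0.59,0],[0,0,-3.1],0],[[0.89,-0.54,0],[0,0,-3.1],0],[[0.92,-0.49,0],[0,0,-3.1],0],[[0.94,-0.44,0],[0,0,-3.1],0],[[0.96,-0.39,0],[0,0,-3],0]]
[[[0.98,-0.33,0.01],[0,0,-3.1],0]]
```

>>> {"api": "move_arm", "payload": {"moves": [[[0.9,-0.4,-0.3],[0,0,-3],0],[[0.95,-0.4,-0.3],[0,0,-3],0],[[0.95,-0.3,-0.3],[0,0,-3],0],[[1,-0.3,-0.2],[0,0,-3],0],[[1,-0.2,-0.2],[0,0,-3],0]]}}

```text
clock: 23.78
position: [0.5681, 0.2009, 0.1089]
ee_rot: [0.619, 0.786, -0.0, -0.0]
ft_force: [0.1, 0.7, -0.8]
grip_width: 0.143
```

>>> {"api": "move_arm", "payload": {"moves": [[[0.85,-0.6,0],[0,0,-3],0],[[0.9,-0.55,0],[0,0,-3],0],[[0.9,-0.5,0],[0,0,-3],0],[[0.95,-0.45,0],[0,0,-3],0],[[0.95,-0.4,0],[0,0,-3],0]]}}

```text
clock: 24.4
position: [0.471, 0.287, 0.1088]
ee_rot: [0.511, 0.859, -0.0, 0.0]
ft_force: [-0.5, 0.3, -0.6]
grip_width: 0.138
```

```bash
python3 - <<'E'
from h import *
print(get_obs()['grip_width'])
plan([(drw(-.044,0,.09),121.5,0),(drw(-.044,0,.031),None,0)])
E
```

```text
0.13816350479738865
[[[0.96,-0.11,0.75],[0,0,-3],0],[[0,0,0.79],[0,0,0],0],[[0,0,0.79],[0,0,0],0],[[0,0,0.78],[0,0,0],0]]
```

>>> {"api": "move_arm", "payload": {"moves": [[[0.8,-0.1,0.4],[0,0,-3],0],[[0.1,0,0.7],[0,0,0],0],[[0,0,0.8],[0,0,0],0],[[0,0,0.7],[0,0,0],0],[[0,0,0.4],[0,0,0],0]]}}

```text
clock: 25.02
position: [0.4592, 0.3037, 0.0319]
ee_rot: [0.491, 0.871, -0.001, -0.0]
ft_force: [0.2, -0.7, -1.5]
grip_width: 0.141
```

>>> {"api": "move_arm", "payload": {"moves": [[[0,0,0],[0,0,0],0.24],[[0,0,0],[0,0,0],0.24],[[0,0,-0.7],[0,0,0],0.24],[[0,0,-1],[0,0,0],0.24],[[-0.6,-0.2,-1],[0,0,0],0.3]]}}

```text
clock: 25.65
position: [0.4627, 0.2905, 0.1039]
ee_rot: [0.489, 0.872, 0.001, 0.0]
ft_force: [0.6, -1.2, -0.3]
grip_width: 0.301
```

```bash
python3 - <<'E'
from h import *
look('w10')
plan([(drw(-.130,0,.12),121.5,.3),(drw(-.13,0,.03),None,.3)])
E
```

```text
w10 scale 1.5625 clock 25.65 pos [0.463 0.291 0.104] F [ 0.646 -1.242 -0.29 ]
[[[0.2,-0.83,-0.14],[0.1,0,-0.1],0.3],[[0.2,-0.83,-0.14],[0.1,0,0],0.3],[[0.2,-0.84,-0.13],[0,0,-0.1],0.3],[[0.2,-0.83,-0.14],[0.1,0.1,0],0.3],[[0,0,0.9],[0,0,0],0.3]]
[[[0,0,0.9],[0,0,0],0.3],[[0,0,0.9],[0,0,0],0.3],[[0,0,0.9],[0,0,0],0.3]]
```

View pics/w10b.png

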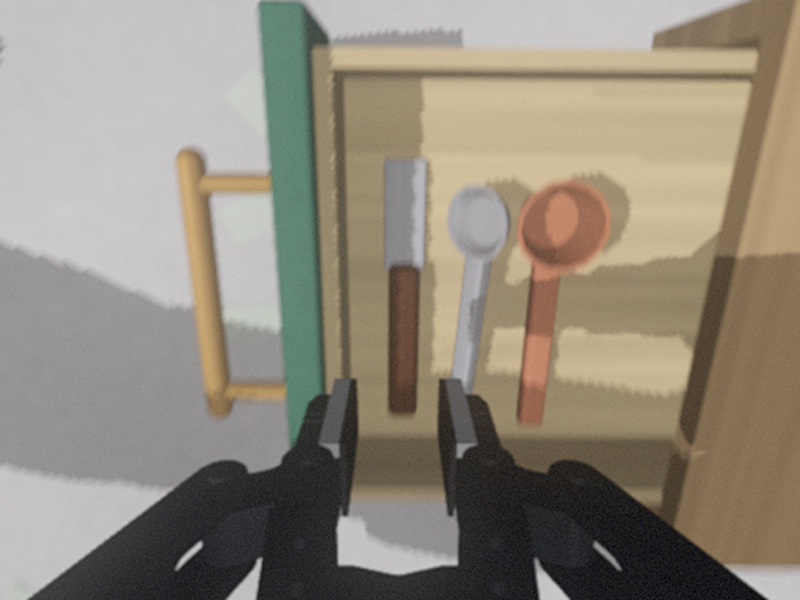

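All three tools lie flat inside. The handle bar runs from (190,158) to (220,408). I'll go to the handle and shut the drawer.

>>> {"api": "move_arm", "payload": {"moves": [[[0.2,-0.85,-0.2],[0,0,0],0.3],[[0.2,-0.85,-0.2],[0,0,0],0.3],[[0.2,-0.85,0],[0,0,0],0.3],[[0.2,-0.8,0],[0,0,0],0.3],[[0,0,0],[0,0,0],0.3]]}}

```text
clock: 26.32
position: [0.3807, 0.2626, 0.1124]
ee_rot: [0.49, 0.872, 0.0, 0.001]
ft_force: [1.1, 0.7, 0.5]
grip_width: 0.303
```

```bash
python3 - <<'E'
from h import *
c=json.load(open('w10.json'));s=1.5625
a=px2w('',190/s,158/s,.05,c);b=px2w('',220/s,408/s,.05,c);m=(a+b)/2;print(a,b,m,np.degrees(np.arctan2(a[1]-b[1],a[0]-b[0])))
plan([((m[0],m[1],.08),121.2,.3),((m[0],m[1],.03),None,.3)])
E
```

```text
[0.359 0.311 0.05 ] [0.414 0.219 0.05 ] [0.386 0.265 0.05 ] 120.84479483764278
[[[-0.02,0.12,0.65],[0,0.1,0.1],0.3],[[-0.02,0.12,0.65],[0.1,0,0],0.3],[[0,0,1],[0,0,0],0.3],[[0,0,1],[0,0,0],0.3]]
```

>>> {"api": "move_arm", "payload": {"moves": [[[0,0.2,0.8],[0,0,0],0.3],[[0,0,0.8],[0,0,0],0.3],[[0,0,0.8],[0,0,0],0.3],[[0,0,0.8],[0,0,0],0.3],[[0,0,0],[0,0,0],0]], "squeeze": 40}}

```text
clock: 26.95
position: [0.3854, 0.2654, 0.0309]
ee_rot: [0.49, 0.872, -0.0, -0.001]
ft_force: [1.5, -1.6, -15.2]
grip_width: 0.111
```

>>> {"api": "move_arm", "payload": {"moves": [[[0,0,0],[0,0,0],0],[[0,0,0],[0,0,0],0],[[0,0,0],[0,0,0],0],[[0,0.3,0],[0,0,0],0],[[0,0.5,0],[0,0,0],0]]}}

```text
clock: 27.58
position: [0.4024, 0.2755, 0.031]
ee_rot: [0.49, 0.872, -0.001, -0.0]
ft_force: [-2.4, 1.8, -20.6]
grip_width: 0.113
```

>>> {"api": "move_arm", "payload": {"moves": [[[0,0.5,0],[0,0,0],0],[[0,0.5,0],[0,0,0],0],[[0,0.5,0],[0,0,0],0],[[0,0.5,0],[0,0,0],0],[[0,0.5,0],[0,0,0],0]]}}

```text
clock: 28.2
position: [0.4566, 0.3081, 0.031]
ee_rot: [0.49, 0.872, -0.0, 0.0]
ft_force: [-0.5, -2.1, -21.6]
grip_width: 0.11
```

>>> {"api": "move_arm", "payload": {"moves": [[[0,0.5,0],[0,0,0],0],[[0,0.5,0],[0,0,0],0],[[0,0.5,0],[0,0,0],0],[[0,0.4,0],[0,0,0],0],[[0,0.2,0],[0,0,0],0]]}}

```text
clock: 28.82
position: [0.5016, 0.3352, 0.0311]
ee_rot: [0.491, 0.871, -0.0, 0.0]
ft_force: [1.9, -6.0, -21.9]
grip_width: 0.109
```

>>> {"api": "move_arm", "payload": {"moves": [[[0,0.15,0],[0,0,0],0],[[0,0.1,0],[0,0,0],0],[[0,0,0],[0,0,0],0]]}}

```text
clock: 29.2
position: [0.5052, 0.3373, 0.031]
ee_rot: [0.49, 0.872, -0.002, -0.0]
ft_force: [-4.8, -11.2, -15.1]
grip_width: 0.112
```

>>> {"api": "move_arm", "payload": {"moves": [[[0,0.1,0],[0,0,0],0],[[0,0.1,0],[0,0,0],0],[[0,0,0],[0,0,0],0]]}}

```text
clock: 29.58
position: [0.5053, 0.3374, 0.0308]
ee_rot: [0.49, 0.872, -0.007, -0.002]
ft_force: [-26.4, -27.7, 6.8]
grip_width: 0.106
```

>>> {"api": "move_arm", "payload": {"moves": [[[0,-0.15,0],[0,0,0],0],[[0,0,0],[0,0,0],0.3],[[0,0,0],[0,0,0],0.3],[[0,0,-1],[0,0,0],0.3],[[0,0,-1],[0,0,0],0.3]]}}

```text
clock: 30.2
position: [0.5084, 0.3425, 0.0851]
ee_rot: [0.49, 0.872, 0.003, 0.001]
ft_force: [-0.3, -0.2, 1.0]
grip_width: 0.302
```

>>> {"api": "move_arm", "payload": {"moves": [[[0,0,-1],[0,0,0],0.7],[[-0.9,0,-1],[0,0,3],0.7],[[-1,0,-0.5],[0,0,3],0.7],[[-1,0,0],[0,0,3],0.7],[[-1,0,0],[0,0,3],0.7]]}}

```text
clock: 30.82
position: [0.5514, 0.2506, 0.1433]
ee_rot: [0.58, 0.815, -0.0, 0.0]
ft_force: [0.4, -0.9, 0.1]
grip_width: 0.697
```

```bash
python3 - <<'E'
from h import *
look('w11')
plan([((.56,.08,.13),100,.7),((.610,-.060,.06),88,.7)])
E
```

```text
w11 scale 1.5625 clock 30.825 pos [0.551 0.251 0.143] F [ 0.394 -0.938  0.109]
[[[-0.91,-0.27,0.08],[0,0,1.2],0.7],[[-0.92,-0.25,0.07],[0,0,1.2],0.7],[[-0.92,-0.23,0.08],[0,0,1.3],0.7],[[-0.93,-0.21,0.07],[0,0,1.2],0.7],[[-0.93,-0.19,0.08],[0,0,1.3],0.7]]
[[[-0.94,-0.16,0.07],[0,0.1,1.2],0.7],[[-0.95,-0.15,0.07],[0,0,1.3],0.7],[[-0.98,0.17,0.47],[0,0,2],0.7],[[-0.97,0.2,0.47],[0,0,2],0.7],[[-0.96,0.23,0.47],[0,0,2],0.7]]
[[[-0.95,0.27,0.47],[0,0,2],0.7],[[-0.94,0.3,0.46],[0,0,2],0.7],[[-0.94,0.34,0.47],[0,0,2],0.7]]
```

View pics/w11b.png

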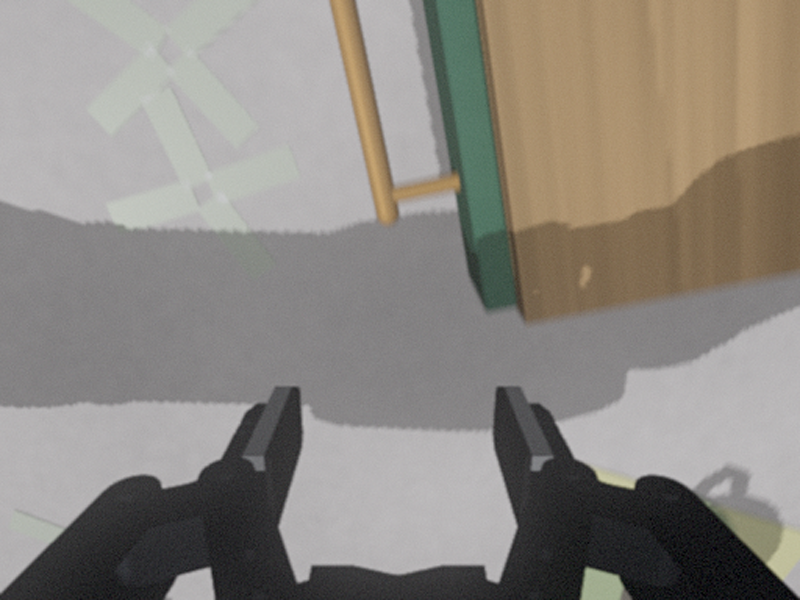

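The chest is shut: the green front sits flush along the top edge at (485–520,300). Now the capsules. I'll move to yellow1 and check positions by image code.

>>> {"api": "move_arm", "payload": {"moves": [[[-0.9,-0.3,0.1],[0,0,1],0.6],[[-0.9,-0.25,0.1],[0,0,1.5],0.6],[[-0.9,-0.25,0.1],[0,0,1],0.6],[[-0.9,-0.2,0.1],[0,0,1.5],0.6],[[-0.9,-0.2,0.1],[0,0,1],0.6]]}}

```text
clock: 31.5
position: [0.5545, 0.1343, 0.1303]
ee_rot: [0.621, 0.784, -0.0, -0.0]
ft_force: [-0.3, 0.1, 0.1]
grip_width: 0.601
```

>>> {"api": "move_arm", "payload": {"moves": [[[-0.9,-0.15,0.1],[0,0,1.5],0.6],[[-0.9,-0.15,0.1],[0,0,1],0.6],[[-0.9,0.15,0.2],[0,0,2],0.6],[[-0.9,0.2,0.2],[0,0,2],0.6],[[-0.9,0.2,0.2],[0,0,2],0.6]]}}

```text
clock: 32.12
position: [0.5817, 0.0244, 0.1108]
ee_rot: [0.678, 0.735, 0.0, -0.0]
ft_force: [0.3, 0.8, -0.0]
grip_width: 0.598
```

```bash
cat >> h.py <<'E'
def caps(name='wrist',lim=((.38,.68),(-.22,.02))):
    "coloured blobs on the table near the capsules, position at mid height"
    c=camera_info(name); im=camera(name); hsv=cv2.cvtColor(im,cv2.COLOR_RGB2HSV).astype(int); out=[]
    for n,m in {'red':(hsv[...,0]<8)|(hsv[...,0]>170),'yellow':(hsv[...,0]>18)&(hsv[...,0]<32),'green':(hsv[...,0]>45)&(hsv[...,0]<80)}.items():
        m=m&(hsv[...,1]>110)&(hsv[...,2]>40); m=cv2.morphologyEx(m.astype(np.uint8),cv2.MORPH_CLOSE,np.ones((9,9) if name=='wrist' else (5,5)))
        k,l,st,ce=cv2.connectedComponentsWithStats(m)
        for i in range(1,k):
            p=px2w(name,*ce[i],.016,c)
            if st[i][4]>8 and lim[0][0]<p[0]<lim[0][1] and lim[1][0]<p[1]<lim[1][1]: out.append((n,p[:2].round(3).tolist(),int(st[i][4])))
    return out
E
python3 - <<'E'
from h import *
print(get_obs()['position']);print(caps('top'));print(caps())
plan([((.610,-.060,.08),88,.6),((.610,-.06,.011),88,.6)])
E
```

```text
[0.582 0.024 0.111]
[('red', [0.58, -0.174], 57), ('yellow', [0.61, -0.061], 57), ('yellow', [0.451, -0.144], 55), ('green', [0.529, -0.141], 48)]
[('red', [0.446, -0.072], 324), ('yellow', [0.608, -0.062], 482), ('green', [0.538, -0.145], 25)]
[[[-0.84,0.22,0.3],[0,0,1.6],0.6],[[-0.83,0.24,0.3],[0,0,1.6],0.6],[[-0.83,0.26,0.31],[0,0,1.6],0.6],[[-0.82,0.29,0.3],[-0.1,0.1,1.7],0.6],[[0,0,0.92],[0,0,0],0.6]]
[[[0,0,0.92],[0,0,0],0.6],[[0,0,0.92],[0,0,0],0.6]]
```

Code shows red1 has been knocked to about (0.580,-0.174); the others are in place. I'll take yellow1.

>>> {"api": "move_arm", "payload": {"moves": [[[-0.85,0.25,0.3],[0,0,1.5],0.6],[[-0.85,0.25,0.3],[0,0,1.5],0.6],[[-0.85,0.25,0.3],[0,0,1.5],0.6],[[-0.8,0.3,0.3],[0,0,1.5],0.6],[[0,0,0.9],[0,0,0],0.6]]}}

```text
clock: 32.85
position: [0.6125, -0.0601, 0.0588]
ee_rot: [0.716, 0.698, 0.0, 0.001]
ft_force: [-0.4, 0.3, 0.2]
grip_width: 0.6
```

>>> {"api": "move_arm", "payload": {"moves": [[[0,0,0.9],[0,0,0],0.6],[[0,0,0.85],[0,0,0],0.6],[[0,0,0],[0,0,0],0],[[0,0,0],[0,0,0],0],[[0,0,0],[0,0,0],0]]}}

```text
clock: 33.48
position: [0.6117, -0.0566, 0.016]
ee_rot: [0.714, 0.7, 0.0, 0.001]
ft_force: [0.5, -0.1, 0.3]
grip_width: 0.309
```

>>> {"api": "move_arm", "payload": {"moves": [[[0,0,-0.8],[0,0,0],0],[[0,0,-1],[0,0,0],0],[[0,0,-1],[0,0,0],0],[[0,0,-0.7],[0,0,0],0]]}}

```text
clock: 33.98
position: [0.6118, -0.0566, 0.1054]
ee_rot: [0.714, 0.7, 0.001, 0.001]
ft_force: [-0.2, -0.2, -0.0]
grip_width: 0.31
```

```bash
python3 - <<'E'
from h import *
# yellow caddy (.483,-.336), long axis dir yaw 51: offset +-22 mm
Y=np.array([.483,-.336]);d=np.array([np.cos(np.radians(51)),np.sin(np.radians(51))]);print(Y-.022*d,Y+.022*d)
q=Y+.022*d
plan([((q[0],q[1],.1),51,0)])
E
```

```text
[ 0.469 -0.353] [ 0.497 -0.319]
[[[-0.96,-0.4,0.02],[0,0,3.4],0],[[-0.98,-0.34,0.02],[0,0,3.4],0],[[-0.9,-0.25,0.02],[0,0,3.1],0],[[-0.92,-0.2,0.02],[0,0,3.1],0],[[-0.92,-0.15,0.02],[0,0,3.1],0]]
[[[-0.93,-0.11,0.02],[0,0,3.1],0],[[-0.94,-0.05,0.02],[0,0,3.1],0],[[-0.94,0,0.01],[0,0,3.1],0],[[-0.94,0.05,0.02],[0,0,3.1],0],[[-0.93,0.09,0.01],[0,0,3.1],0]]
[[[-0.93,0.15,0.02],[0.1,0,3.1],0],[[-0.91,0.19,0.01],[0,-0.1,3.1],0]]
```

>>> {"api": "move_arm", "payload": {"moves": [[[-0.95,-0.4,0],[0,0,3],0],[[-0.95,-0.35,0],[0,0,3],0],[[-0.9,-0.25,0],[0,0,3],0],[[-0.9,-0.2,0],[0,0,3],0],[[-0.9,-0.15,0],[0,0,3],0]]}}

```text
clock: 34.6
position: [0.5627, -0.1687, 0.1025]
ee_rot: [0.801, 0.599, -0.0, -0.0]
ft_force: [0.2, 0.7, -0.2]
grip_width: 0.303
```

>>> {"api": "move_arm", "payload": {"moves": [[[-0.95,-0.1,0],[0,0,3],0],[[-0.95,-0.05,0],[0,0,3],0],[[-0.95,0,0],[0,0,3],0],[[-0.95,0.05,0],[0,0,3],0],[[-0.95,0.1,0],[0,0,3],0]]}}

```text
clock: 35.22
position: [0.5178, -0.2789, 0.1026]
ee_rot: [0.872, 0.489, 0.0, 0.0]
ft_force: [-0.7, 0.5, 0.4]
grip_width: 0.31
```

```bash
python3 - <<'E'
from h import *
look('w12')
plan([((.497,-.319,.09),51,0),((.497,-.319,.022),51,0)])
E
```

```text
w12 scale 1.5625 clock 35.225 pos [ 0.518 -0.279  0.103] F [-0.671  0.529  0.358]
[[[-0.82,0.06,0.25],[0,0.1,3.6],0],[[-0.81,0.11,0.25],[0,0,3.6],0],[[0,0,0.91],[0,0,0],0],[[0,0,0.9],[0,0,0],0],[[0,0,0.91],[0,0,0],0]]
```

View pics/w12b.png

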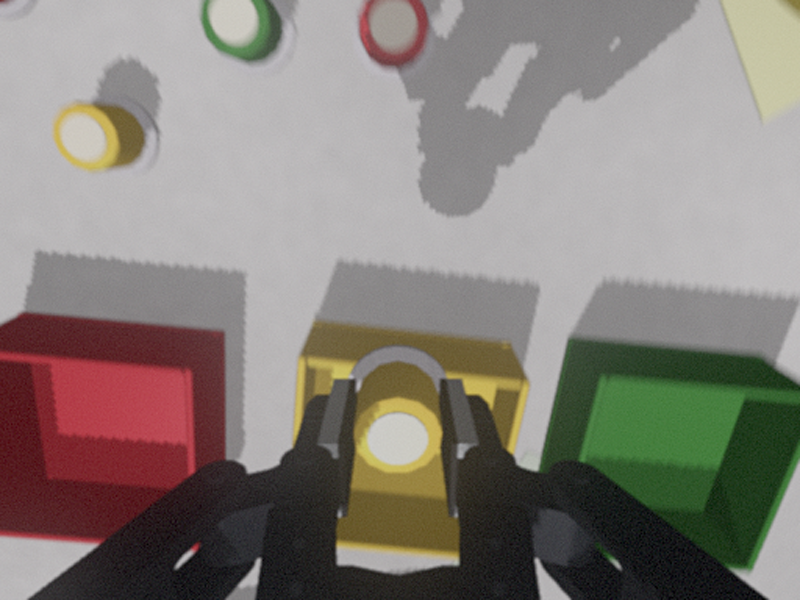

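The view shows the capsule held over the yellow caddy, whose far rim runs from (303,357) to (528,378). red1 stands upright at (393,25). Next I'll lower it, checking the rim by calculation first.

```bash
python3 - <<'E'
from h import *
c=json.load(open('w12.json'));s=1.5625
f=lambda u,v,z:px2w('',u/s,v/s,z,c)[:2]
a,b=f(303,357,.045),f(528,378,.045);d=b-a;n=np.array([d[1],-d[0]])/np.linalg.norm(d);n=n if n@np.array([-.6,-.8])>0 else -n
print('yel',a,b,np.linalg.norm(d),'centre',(a+b)/2+n*.052, np.degrees(np.arctan2(-n[1],-n[0])))
a,b=f(573,378-12,.045),f(800,394,.045);print('grn',a,b,np.linalg.norm(a-b))
a,b=f(602,376,.004),f(745,392,.004);print('grn floor far corner',a,b)
print('r1',f(393,25,.028),'red corner',f(193,370,.045))
E
```

```text
yel [ 0.477 -0.269] [ 0.556 -0.329] 0.09947529542044406 centre [ 0.485 -0.34 ] 52.61686445825125
grn [ 0.576 -0.334] [ 0.656 -0.4  ] 0.10428229291323524
grn floor far corner [ 0.589 -0.373] [ 0.651 -0.422]
r1 [ 0.579 -0.177] red corner [ 0.432 -0.248]
```

>>> {"api": "move_arm", "payload": {"moves": [[[-0.8,0.05,0.2],[0,0,3],0],[[-0.8,0.1,0.2],[0,0,3],0],[[-0.1,0,0.9],[0,0,0],0],[[0,0,0.9],[0,0,0],0],[[0,0,0.8],[0,0,0],0]]}}

```text
clock: 35.9
position: [0.4978, -0.3157, 0.0263]
ee_rot: [0.896, 0.444, -0.0, -0.0]
ft_force: [-0.0, 0.4, -0.5]
grip_width: 0.309
```

>>> {"api": "move_arm", "payload": {"moves": [[[0,0,0],[0,0,0],0],[[0,0,0],[0,0,0],0.5],[[0,0,0],[0,0,0],0.5],[[0,0,-1],[0,0,0],0.5],[[0,0,-1],[0,0,0],0.6]]}}

```text
clock: 36.52
position: [0.4986, -0.3151, 0.0788]
ee_rot: [0.896, 0.445, 0.0, 0.0]
ft_force: [-0.6, 0.2, 1.0]
grip_width: 0.6
```

```bash
python3 - <<'E'
from h import *
print(get_obs()['position'])
plan([((.451,-.144,.09),68,.6),((.451,-.144,.014),68,.6)])
E
```

```text
[ 0.499 -0.315  0.079]
[[[0.72,-0.94,-0.08],[0,0,-2.5],0.6],[[0.76,-0.91,-0.07],[0,0,-2.5],0.6],[[0.79,-0.88,-0.08],[0,0,-2.6],0.6],[[0.84,-0.84,-0.07],[0,0,-2.5],0.6],[[0.87,-0.8,-0.08],[0,0,-2.6],0.6]]
[[[0.9,-0.76,-0.07],[0,0,-2.5],0.6],[[0,0,0.76],[0,0,0],0.6],[[0,0,0.76],[0,0,0],0.6],[[0,0,0.76],[0,0,0],0.6],[[0,0,0.76],[0,0,0],0.6]]
```

>>> {"api": "move_arm", "payload": {"moves": [[[0.7,-0.95,-0.4],[0,0,-2.5],0.6],[[0.75,-0.9,-0.2],[0,0,-2.5],0.6],[[0.8,-0.9,0],[0,0,-2.5],0.6],[[0.85,-0.85,0],[0,0,-2.5],0.6],[[0.85,-0.8,0],[0,0,-2.5],0.6]]}}

```text
clock: 37.15
position: [0.458, -0.1718, 0.0934]
ee_rot: [0.842, 0.54, 0.0, 0.001]
ft_force: [0.1, 0.0, 0.1]
grip_width: 0.603
```

>>> {"api": "move_arm", "payload": {"moves": [[[0.9,-0.75,0],[0,0,-2.5],0.6],[[0,0,0],[0,0,0],0.6]]}}

```text
clock: 37.4
position: [0.4504, -0.1426, 0.0934]
ee_rot: [0.829, 0.559, 0.0, 0.001]
ft_force: [-0.6, 0.2, 0.1]
grip_width: 0.601
```

```bash
python3 - <<'E'
from h import *
print(get_obs()['position']);print(caps('wrist'));print(caps('top'))
plan([((.451,-.144,.07),68,.6),((.451,-.144,.014),68,.6)])
E
```

```text
[ 0.45  -0.143  0.093]
[('red', [0.45, -0.067], 637), ('red', [0.578, -0.174], 1024), ('yellow', [0.45, -0.146], 456)]
[('red', [0.58, -0.174], 57), ('red', [0.451, -0.066], 55)]
[[[0.04,0,0.93],[0.1,0,-0.2],0.6],[[0,0,0.75],[0,0,0],0.6],[[0,0,0.74],[0,0,0],0.6],[[0,0,0.75],[0,0,0],0.6]]
```

>>> {"api": "move_arm", "payload": {"moves": [[[0,0,0.8],[0,0,0],0.6],[[0,0,0.8],[0,0,0],0.6],[[0,0,0.8],[0,0,0],0.6],[[0,0,0.7],[0,0,0],0.6],[[0,0,0],[0,0,0],0]]}}

```text
clock: 38.12
position: [0.4495, -0.1445, 0.0141]
ee_rot: [0.83, 0.557, -0.001, -0.001]
ft_force: [-0.2, -0.3, 0.0]
grip_width: 0.398
```

>>> {"api": "move_arm", "payload": {"moves": [[[0,0,0],[0,0,0],0],[[0,0,0],[0,0,0],0],[[0,0,-1],[0,0,0],0],[[0,0,-1],[0,0,0],0],[[0,0,-1],[0,0,0],0]]}}

```text
clock: 38.75
position: [0.4504, -0.1444, 0.0914]
ee_rot: [0.83, 0.558, 0.0, 0.0]
ft_force: [-0.3, 0.2, -0.5]
grip_width: 0.305
```

```bash
python3 - <<'E'
from h import *
print(get_obs()['position'])
plan([((.470,-.356,.1),51,0),((.470,-.356,.024),51,0)])
E
```

```text
[ 0.45  -0.144  0.091]
[[[-0.94,0.49,-0.04],[0,0,2.1],0],[[-0.92,0.52,-0.04],[0,0,2.1],0],[[-0.91,0.56,-0.04],[0,0,2.1],0],[[-0.88,0.59,-0.04],[0,0,2.1],0],[[-0.86,0.62,-0.04],[0,0,2.1],0]]
[[[-0.84,0.66,-0.05],[0,0,2.1],0],[[-0.81,0.68,-0.04],[0,0,2.1],0],[[-0.79,0.72,-0.05],[0.1,0,2.1],0],[[0,0,0.76],[0,0,0],0],[[0,0,0.76],[0,0,0],0]]
[[[0,0,0.76],[0,0,0],0],[[0,0,0.76],[0,0,0],0]]
```

>>> {"api": "move_arm", "payload": {"moves": [[[-0.95,0.5,-0.2],[0,0,2],0],[[-0.9,0.5,-0.1],[0,0,2],0],[[-0.9,0.55,0],[0,0,2],0],[[-0.9,0.6,0],[0,0,2],0],[[-0.85,0.6,0],[0,0,2],0]]}}

```text
clock: 39.38
position: [0.4621, -0.2778, 0.097]
ee_rot: [0.876, 0.482, -0.0, -0.0]
ft_force: [0.6, 0.0, -0.4]
grip_width: 0.306
```

>>> {"api": "move_arm", "payload": {"moves": [[[-0.85,0.65,0],[0,0,2],0],[[-0.8,0.7,0],[0,0,2],0],[[-0.8,0.7,0],[0,0,2],0],[[0,0,0.6],[0,0,0],0],[[0,0,0],[0,0,0],0]]}}

```text
clock: 40.0
position: [0.4694, -0.3544, 0.0807]
ee_rot: [0.9, 0.437, -0.001, -0.002]
ft_force: [0.7, 1.4, -0.3]
grip_width: 0.305
```

```bash
python3 - <<'E'
from h import *
o=get_obs();print(o['position'],o['grip_width'])
plan([((.470,-.356,.08),51,0),((.470,-.356,.025),51,0)])
E
```

```text
[ 0.469 -0.354  0.081] 0.3054562513640854
[[[-0.04,0.06,0.03],[-0.2,0,0.8],0],[[0,0,0.73],[0,0,0],0],[[0,0,0.73],[0,0,0],0],[[0,0,0.74],[0,0,0],0]]
```

>>> {"api": "move_arm", "payload": {"moves": [[[0,0,0.75],[0,0,0],0],[[0,0,0.75],[0,0,0],0],[[0,0,0.7],[0,0,0],0],[[0,0,0],[0,0,0],0],[[0,0,0],[0,0,0],0.5]]}}

```text
clock: 40.62
position: [0.4705, -0.3554, 0.0279]
ee_rot: [0.9, 0.437, 0.0, 0.0]
ft_force: [0.4, -0.4, -0.1]
grip_width: 0.49
```

>>> {"api": "move_arm", "payload": {"moves": [[[0,0,0],[0,0,0],0.5],[[0,0,-0.8],[0,0,0],0.5],[[0,0,-1],[0,0,0],0.5],[[0,0,-1],[0,0,0],0.6],[[0,0,0],[0,0,0],0.6]]}}

```text
clock: 41.25
position: [0.4718, -0.3563, 0.1013]
ee_rot: [0.9, 0.437, 0.001, 0.003]
ft_force: [-0.4, 0.7, -1.4]
grip_width: 0.603
```

```bash
python3 - <<'E'
from h import *
print(get_obs()['position'],caps('top',((.42,.68),(-.4,.02))))
plan([((.579,-.175,.09),72,.6),((.579,-.175,.015),72,.6)])
E
```

```text
[ 0.472 -0.356  0.101] [('red', [0.58, -0.174], 57), ('red', [0.451, -0.066], 55), ('yellow', [0.49, -0.328], 820), ('green', [0.529, -0.141], 48)]
[[[0.93,-0.12,0.04],[0,0,-2.2],0.6],[[0.93,-0.08,0.04],[0,0,-2.3],0.6],[[0.94,-0.05,0.04],[0,0,-2.2],0.6],[[0.94,-0.01,0.04],[0,0,-2.3],0.6],[[0.93,0.03,0.04],[0,0,-2.2],0.6]]
[[[0.93,0.06,0.04],[0,0,-2.3],0.6],[[0.93,0.1,0.05],[0.1,0,-2.2],0.6],[[0.93,0.13,0.04],[0,0,-2.3],0.6],[[0.92,0.18,0.05],[0.1,0.1,-2.2],0.6],[[0,0,1],[0,0,0],0.6]]
[[[0,0,1],[0,0,0],0.6],[[0,0,1],[0,0,0],0.6]]
```

red1 is now only 60 mm from the green capsule, so I'll turn the jaws to stay clear of it.

```bash
python3 - <<'E'
from h import *
plan([((.579,-.175,.09),110,.55),((.579,-.175,.015),None,.55)])
E
```

```text
[[[0.93,-0.12,0.04],[0,0,-6.5],0.55],[[0.94,-0.01,0.04],[0,0,-6.5],0.55],[[0.93,0.09,0.04],[0,0,-6.5],0.55],[[0.91,0.2,0.04],[0,0,-6.5],0.55],[[0.89,0.3,0.04],[0,0,-6.4],0.55]]
[[[0.85,0.39,0.04],[0,0,-6.5],0.55],[[0.8,0.49,0.05],[0,0,-6.4],0.55],[[0.74,0.58,0.04],[0.1,0.1,-6.5],0.55],[[0.66,0.65,0.05],[0,0,-6.4],0.55],[[0,0,1],[0,0,0],0.55]]
[[[0,0,1],[0,0,0],0.55],[[0.01,0,1],[0,0,0],0.55]]
```

>>> {"api": "move_arm", "payload": {"moves": [[[0.95,-0.1,0],[0,0,-6.5],0.55],[[0.95,0,0],[0,0,-6.5],0.55],[[0.95,0.1,0],[0,0,-6.5],0.55],[[0.9,0.2,0],[0,0,-6.5],0.55],[[0.9,0.3,0],[0,0,-6.5],0.55]]}}

```text
clock: 41.92
position: [0.5318, -0.2536, 0.0972]
ee_rot: [0.74, 0.672, -0.0, -0.0]
ft_force: [-0.4, -0.1, 0.0]
grip_width: 0.551
```

>>> {"api": "move_arm", "payload": {"moves": [[[0.85,0.4,0],[0,0,-6.5],0.55],[[0.8,0.5,0],[0,0,-6.5],0.55],[[0.7,0.6,0],[0,0,-6.5],0.55],[[0.6,0.6,0],[0,0,-6],0.55],[[0,0,0],[0,0,0],0.55]]}}

```text
clock: 42.55
position: [0.58, -0.1747, 0.0973]
ee_rot: [0.574, 0.819, 0.0, -0.0]
ft_force: [-0.7, -0.6, 0.1]
grip_width: 0.548
```

```bash
python3 - <<'E'
from h import *
print(get_obs()['position'],caps('wrist'))
plan([((.579,-.175,.07),110,.55),((.579,-.175,.015),None,.55)])
E
```

```text
[ 0.58  -0.175  0.097] [('red', [0.58, -0.177], 448)]
[[[0.03,0,0.54],[0,0,-0.1],0.55],[[0.03,0,0.55],[0,0,-0.2],0.55],[[0,0,0.73],[0,0,0],0.55],[[0,0,0.73],[0,0,0],0.55],[[0,0,0.74],[0,0,0],0.55]]
```

>>> {"api": "move_arm", "payload": {"moves": [[[0,0,0.8],[0,0,0],0.55],[[0,0,0.8],[0,0,0],0.55],[[0,0,0.8],[0,0,0],0.55],[[0,0,0.8],[0,0,0],0.55],[[0,0,0],[0,0,0],0]]}}

```text
clock: 43.22
position: [0.5785, -0.1763, 0.0154]
ee_rot: [0.575, 0.818, -0.0, -0.002]
ft_force: [0.2, 0.4, 0.4]
grip_width: 0.352
```

>>> {"api": "move_arm", "payload": {"moves": [[[0,0,0],[0,0,0],0],[[0,0,0],[0,0,0],0],[[0,0,-1],[0,0,0],0],[[0,0,-1],[0,0,0],0],[[0,0,-1],[0,0,0],0]]}}

```text
clock: 43.85
position: [0.5801, -0.1767, 0.0941]
ee_rot: [0.575, 0.818, 0.0, 0.001]
ft_force: [0.0, 0.7, 0.0]
grip_width: 0.305
```

```bash
python3 - <<'E'
from h import *
print(get_obs()['position'])
plan([((.47,-.22,.105),80,0),((.347,-.273,.1),51,0),((.347,-.273,.026),51,0)])
E
```

```text
[ 0.58  -0.177  0.094]
[[[-0.03,-0.95,-0.09],[0,0,6],0],[[-0.13,-0.94,-0.09],[0,0,5.9],0],[[-0.22,-0.92,-0.09],[0,0,6],0],[[-0.32,-0.89,-0.08],[0,0,5.9],0],[[-0.4,-0.85,-0.09],[0.1,0,6],0]]
[[[-0.59,-0.9,0.04],[0,0,5.8],0],[[-0.68,-0.83,0.04],[0,0,5.8],0],[[-0.75,-0.76,0.04],[0,0,5.8],0],[[-0.83,-0.68,0.04],[0,0,5.8],0],[[-0.89,-0.59,0.04],[0,0,5.8],0]]
[[[0,0,0.99],[0,0,0],0],[[0,0,0.99],[0,0,0],0],[[0,0,0.98],[0,0,0],0]]
```

>>> {"api": "move_arm", "payload": {"moves": [[[0,-0.95,-0.2],[0,0,6],0],[[-0.1,-0.95,-0.2],[0,0,6],0],[[-0.2,-0.9,-0.1],[0,0,6],0],[[-0.3,-0.9,0],[0,0,6],0],[[-0.4,-0.85,0],[0,0,6],0]]}}

```text
clock: 44.48
position: [0.4688, -0.2177, 0.1059]
ee_rot: [0.768, 0.64, 0.0, 0.001]
ft_force: [1.0, -0.5, -0.4]
grip_width: 0.303
```

>>> {"api": "move_arm", "payload": {"moves": [[[-0.6,-0.9,0],[0,0,6],0],[[-0.7,-0.85,0],[0,0,6],0],[[-0.75,-0.75,0],[0,0,6],0],[[-0.85,-0.7,0],[0,0,6],0],[[-0.9,-0.6,0],[0,0,5],0]]}}

```text
clock: 45.1
position: [0.3434, -0.2704, 0.1057]
ee_rot: [0.904, 0.427, 0.0, 0.001]
ft_force: [-0.3, -1.3, -0.7]
grip_width: 0.304
```

```bash
python3 - <<'E'
from h import *
o=get_obs();print(o['position'],o['grip_width'])
plan([((.347,-.273,.085),51,0),((.347,-.273,.026),51,0)])
E
```

```text
[ 0.343 -0.27   0.106] 0.30444411109954345
[[[0.01,0.18,0.83],[0.1,0,-0.4],0],[[0,0,0.79],[0,0,0],0],[[0,0,0.78],[0,0,0],0],[[0,0,0.79],[0,0,0],0]]
```

>>> {"api": "move_arm", "payload": {"moves": [[[0,0.15,0.8],[0,0,0],0],[[0,0,0.8],[0,0,0],0],[[0,0,0.8],[0,0,0],0],[[0,0,0.75],[0,0,0],0],[[0,0,0],[0,0,0],0]]}}

```text
clock: 45.72
position: [0.3462, -0.2719, 0.0257]
ee_rot: [0.903, 0.429, -0.0, -0.001]
ft_force: [0.1, 0.1, 0.8]
grip_width: 0.304
```

>>> {"api": "move_arm", "payload": {"moves": [[[0,0,0],[0,0,0],0.5],[[0,0,0],[0,0,0],0.5],[[0,0,-0.8],[0,0,0],0.5],[[0,0,-1],[0,0,0],0.5],[[0,0,-1],[0,0,0],0.6]]}}

```text
clock: 46.35
position: [0.3472, -0.2724, 0.0977]
ee_rot: [0.903, 0.429, 0.0, 0.001]
ft_force: [1.0, 0.3, -0.3]
grip_width: 0.604
```

```bash
python3 - <<'E'
from h import *
print(get_obs()['position'],caps('top'))
plan([((.41,-.17,.1),72,.6),((.451,-.067,.09),86,.6),((.451,-.067,.015),None,.6)])
E
```

```text
[ 0.347 -0.272  0.098] [('red', [0.451, -0.066], 55), ('green', [0.53, -0.143], 33)]
[[[0.95,-0.14,0],[0.1,0,-4.2],0.6],[[0.96,-0.07,0.01],[0,0,-4.2],0.6],[[0.96,0,0],[0.1,0,-4.3],0.6],[[0.96,0.07,0.01],[0,0,-4.2],0.6],[[0.95,0.14,0],[0.1,0.1,-4.3],0.6]]
[[[0.89,0.06,0.08],[0,0,-2.8],0.6],[[0.88,0.1,0.08],[0,0,-2.8],0.6],[[0.88,0.14,0.08],[0,0,-2.8],0.6],[[0.86,0.18,0.08],[0,0,-2.8],0.6],[[0.86,0.23,0.08],[0,0,-2.8],0.6]]
[[[0,0,1],[0,0,0],0.6],[[0,0,1],[0,0,0],0.6],[[0,0,1],[0,0,0],0.6]]
```

>>> {"api": "move_arm", "payload": {"moves": [[[0.95,-0.15,0],[0,0,-4],0.6],[[0.95,-0.05,0],[0,0,-4.5],0.6],[[0.95,0,0],[0,0,-4],0.6],[[0.95,0.05,0],[0,0,-4.5],0.6],[[0.95,0.15,0],[0,0,-4.5],0.6]]}}

```text
clock: 47.02
position: [0.409, -0.1681, 0.0962]
ee_rot: [0.806, 0.592, 0.0, -0.0]
ft_force: [0.3, -0.4, 0.6]
grip_width: 0.602
```

>>> {"api": "move_arm", "payload": {"moves": [[[0.9,0.05,0.1],[0,0,-3],0.6],[[0.9,0.1,0.1],[0,0,-3],0.6],[[0.9,0.15,0.1],[0,0,-3],0.6],[[0.85,0.2,0.1],[0,0,-2.5],0.6],[[0.85,0.2,0.1],[0,0,-2.5],0.6]]}}

```text
clock: 47.65
position: [0.4484, -0.0642, 0.0836]
ee_rot: [0.729, 0.685, 0.0, 0.0]
ft_force: [-0.3, -0.8, 0.1]
grip_width: 0.598
```

```bash
python3 - <<'E'
from h import *
print(get_obs()['position'],caps('wrist'))
plan([((.451,-.067,.07),86,.6),((.451,-.067,.015),None,.6)])
E
```

```text
[ 0.448 -0.064  0.084] [('red', [0.451, -0.065], 382), ('red', [0.392, -0.202], 57), ('green', [0.532, -0.137], 74), ('green', [0.545, -0.149], 20)]
[[[-0.22,0.09,0.54],[0,-0.1,0.7],0.6],[[0,0,0.73],[0,0,0],0.6],[[0,0,0.74],[0,0,0],0.6],[[0,0,0.73],[0,0,0],0.6]]
```

>>> {"api": "move_arm", "payload": {"moves": [[[-0.1,0.1,0.7],[0,0,0],0.6],[[0,0,0.7],[0,0,0],0.6],[[0,0,0.7],[0,0,0],0.6],[[0,0,0.6],[0,0,0],0.6],[[0,0,0],[0,0,0],0]]}}

```text
clock: 48.32
position: [0.4494, -0.0679, 0.015]
ee_rot: [0.73, 0.684, -0.001, -0.001]
ft_force: [0.5, 0.8, -0.3]
grip_width: 0.398
```

>>> {"api": "move_arm", "payload": {"moves": [[[0,0,0],[0,0,0],0],[[0,0,0],[0,0,0],0],[[0,0,-1],[0,0,0],0],[[0,0,-1],[0,0,0],0],[[0,0,-1],[0,0,0],0]]}}

```text
clock: 48.95
position: [0.4505, -0.0682, 0.0926]
ee_rot: [0.73, 0.684, 0.0, 0.0]
ft_force: [-0.1, -0.3, -0.7]
grip_width: 0.306
```

```bash
python3 - <<'E'
from h import *
print(get_obs()['position'])
plan([((.41,-.17,.1),68,0),((.376,-.238,.1),51,0)])
E
```

```text
[ 0.451 -0.068  0.093]
[[[-0.83,-0.27,-0.06],[0,0,3.7],0],[[-0.85,-0.22,-0.06],[0,0,3.7],0],[[-0.86,-0.16,-0.06],[0,0,3.6],0],[[-0.87,-0.11,-0.06],[0,0,3.7],0],[[-0.88,-0.04,-0.06],[0.1,0,3.6],0]]
[[[-0.76,-0.06,0],[0,0,4.3],0],[[-0.76,-0.01,0],[0,0,4.2],0],[[-0.76,0.05,0],[0,0,4.3],0],[[-0.75,0.11,0],[0,0,4.2],0]]
```

>>> {"api": "move_arm", "payload": {"moves": [[[-0.85,-0.25,-0.2],[0,0,3.5],0],[[-0.85,-0.2,-0.1],[0,0,3.5],0],[[-0.85,-0.15,0],[0,0,3.5],0],[[-0.85,-0.1,0],[0,0,4],0],[[-0.9,-0.05,0],[0,0,4],0]]}}

```text
clock: 49.58
position: [0.4107, -0.1719, 0.0984]
ee_rot: [0.831, 0.556, -0.0, -0.0]
ft_force: [-0.2, 0.3, -0.6]
grip_width: 0.303
```

>>> {"api": "move_arm", "payload": {"moves": [[[-0.75,-0.05,0],[0,0,4],0],[[-0.75,0,0],[0,0,4],0],[[-0.75,0.05,0],[0,0,4],0],[[-0.75,0.1,0],[0,0,4],0],[[0,0,0.2],[0,0,0],0]]}}

```text
clock: 50.2
position: [0.3777, -0.2395, 0.0938]
ee_rot: [0.9, 0.435, 0.0, 0.0]
ft_force: [0.2, 0.9, -1.3]
grip_width: 0.303
```

```bash
python3 - <<'E'
from h import *
o=get_obs();print(o['position'],o['grip_width'])
plan([((.376,-.238,.08),51,0),((.376,-.238,.026),51,0)])
E
```

```text
[ 0.378 -0.239  0.094] 0.30343796416450963
[[[0,-0.09,0.55],[0,0,0.6],0],[[0,0,0.72],[0,0,0],0],[[0,0,0.72],[0,0,0],0],[[0.01,0,0.72],[0,0,0],0]]
```

>>> {"api": "move_arm", "payload": {"moves": [[[0,0,0.7],[0,0,0],0],[[0,0,0.7],[0,0,0],0],[[0,0,0.7],[0,0,0],0],[[0,0,0.6],[0,0,0],0],[[0,0,0],[0,0,0],0]]}}

```text
clock: 50.82
position: [0.3778, -0.2372, 0.0253]
ee_rot: [0.899, 0.437, -0.0, -0.001]
ft_force: [-0.5, -0.4, 0.1]
grip_width: 0.302
```

>>> {"api": "move_arm", "payload": {"moves": [[[0,0,0],[0,0,0],0.5],[[0,0,0],[0,0,0],0.5],[[0,0,-0.8],[0,0,0],0.5],[[0,0,-1],[0,0,0],0.5],[[0,0,-1],[0,0,0],0.6]]}}

```text
clock: 51.45
position: [0.3784, -0.238, 0.0976]
ee_rot: [0.9, 0.437, 0.0, 0.0]
ft_force: [0.4, -1.1, -0.6]
grip_width: 0.599
```

```bash
python3 - <<'E'
from h import *
print(get_obs()['position'],caps('top'))
plan([((.529,-.141,.09),75,.6)])
E
```

```text
[ 0.378 -0.238  0.098] [('green', [0.53, -0.143], 33)]
[[[0.97,0.32,0.06],[0,0,-3.3],0.6],[[0.94,0.38,0.06],[0,0,-3.3],0.6],[[0.92,0.43,0.06],[0.1,0,-3.3],0.6],[[0.9,0.49,0.06],[0,0,-3.3],0.6],[[0.87,0.54,0.06],[0.1,0,-3.3],0.6]]
[[[0.83,0.58,0.06],[0,0,-3.3],0.6],[[0.8,0.63,0.07],[0.1,0.1,-3.4],0.6]]
```

>>> {"api": "move_arm", "payload": {"moves": [[[0.95,0.3,0],[0,0,-3.5],0.6],[[0.95,0.4,0],[0,0,-3.5],0.6],[[0.9,0.45,0],[0,0,-3],0.6],[[0.9,0.5,0.1],[0,0,-3],0.6],[[0.85,0.55,0.1],[0,0,-3.5],0.6]]}}

```text
clock: 52.12
position: [0.4866, -0.1676, 0.0907]
ee_rot: [0.826, 0.563, 0.0, -0.0]
ft_force: [-0.3, -0.2, -0.8]
grip_width: 0.601
```

>>> {"api": "move_arm", "payload": {"moves": [[[0.85,0.6,0.1],[0,0,-3.5],0.6],[[0.8,0.6,0.1],[0,0,-3.5],0.6],[[0,0,0],[0,0,0],0.6]]}}

```text
clock: 52.5
position: [0.529, -0.1378, 0.0855]
ee_rot: [0.79, 0.613, 0.001, -0.001]
ft_force: [-1.1, 0.5, 1.0]
grip_width: 0.6
```

```bash
python3 - <<'E'
from h import *
print(get_obs()['position'],caps('wrist'))
plan([((.529,-.141,.07),75,.6),((.529,-.141,.015),None,.6)])
E
```

```text
[ 0.529 -0.138  0.086] []
[[[-0.06,0.06,0.62],[-0.1,-0.1,0.5],0.6],[[0,0,0.73],[0,0,0],0.6],[[0,0,0.74],[0,0,0],0.6],[[0,0,0.73],[0,0,0],0.6]]
```

>>> {"api": "move_arm", "payload": {"moves": [[[-0.1,0.05,0.75],[0,0,0],0.6],[[0,0,0.7],[0,0,0],0.6],[[0,0,0.7],[0,0,0],0.6],[[0,0,0.65],[0,0,0],0.6],[[0,0,0],[0,0,0],0]]}}

```text
clock: 53.18
position: [0.5268, -0.1434, 0.0148]
ee_rot: [0.792, 0.611, -0.001, -0.001]
ft_force: [-0.6, -0.3, 0.0]
grip_width: 0.402
```

>>> {"api": "move_arm", "payload": {"moves": [[[0,0,0],[0,0,0],0],[[0,0,0],[0,0,0],0],[[0,0,-1],[0,0,0],0],[[0,0,-1],[0,0,0],0],[[0,0,-1],[0,0,0],0]]}}

```text
clock: 53.8
position: [0.5281, -0.1437, 0.0927]
ee_rot: [0.792, 0.611, 0.0, 0.0]
ft_force: [1.8, -0.6, -0.8]
grip_width: 0.298
```

```bash
python3 - <<'E'
from h import *
print(get_obs()['position'])
plan([((.591,-.411,.105),51,0)])
E
```

```text
[ 0.528 -0.144  0.093]
[[[-0.97,0.51,-0.05],[0,0,2.4],0],[[-0.95,0.56,-0.05],[0,0,2.4],0],[[-0.92,0.59,-0.05],[0,0,2.4],0],[[-0.9,0.63,-0.05],[0,0,2.4],0],[[-0.87,0.67,-0.05],[0,0,2.4],0]]
[[[-0.84,0.71,-0.05],[0,0,2.5],0],[[-0.81,0.74,-0.05],[0,0,2.4],0],[[-0.78,0.78,-0.04],[0,0,2.5],0],[[-0.74,0.81,-0.05],[0,0,2.4],0],[[-0.72,0.83,-0.04],[0.1,0,2.5],0]]
```

>>> {"api": "move_arm", "payload": {"moves": [[[-0.95,0.5,-0.2],[0,0,2.5],0],[[-0.95,0.55,-0.2],[0,0,2.5],0],[[-0.9,0.6,0],[0,0,2.5],0],[[-0.9,0.65,0],[0,0,2.5],0],[[-0.85,0.65,0],[0,0,2.5],0]]}}

```text
clock: 54.42
position: [0.5594, -0.2769, 0.1019]
ee_rot: [0.854, 0.52, 0.0, 0.0]
ft_force: [0.5, 0.3, -0.5]
grip_width: 0.304
```

>>> {"api": "move_arm", "payload": {"moves": [[[-0.85,0.7,0],[0,0,2.5],0],[[-0.8,0.75,0],[0,0,2.5],0],[[-0.8,0.8,0],[0,0,2.5],0],[[-0.75,0.8,0],[0,0,2],0],[[-0.7,0.85,0],[0,0,2],0]]}}

```text
clock: 55.05
position: [0.5901, -0.4116, 0.1019]
ee_rot: [0.902, 0.432, 0.0, 0.0]
ft_force: [0.3, -0.9, -0.5]
grip_width: 0.308
```

```bash
python3 - <<'E'
from h import *
o=get_obs();print(o['position'],o['grip_width'])
plan([((.591,-.411,.08),51,0),((.591,-.411,.026),51,0)])
E
```

```text
[ 0.59  -0.412  0.102] 0.30783518584623204
[[[0.04,0.01,0.88],[0,0,0.2],0],[[0,0,0.72],[0,0,0],0],[[0,0,0.72],[0,0,0],0],[[0,0,0.72],[0,0,0],0]]
```

Release, then move up and back for a final look.

>>> {"api": "move_arm", "payload": {"moves": [[[0,0,0.8],[0,0,0],0],[[0,0,0.8],[0,0,0],0],[[0,0,0.8],[0,0,0],0],[[0,0,0.6],[0,0,0],0],[[0,0,0],[0,0,0],0]]}}

```text
clock: 55.68
position: [0.5891, -0.4098, 0.0246]
ee_rot: [0.901, 0.433, -0.001, -0.001]
ft_force: [-0.2, -0.6, -0.5]
grip_width: 0.306
```

>>> {"api": "move_arm", "payload": {"moves": [[[0,0,0],[0,0,0],0.5],[[0,0,0],[0,0,0],0.5],[[0,0,-0.8],[0,0,0],0.5],[[0,0,-1],[0,0,0],0.5],[[0,0,-1],[0,0,0],0.5]]}}

```text
clock: 56.3
position: [0.5903, -0.4108, 0.0992]
ee_rot: [0.901, 0.433, 0.001, 0.001]
ft_force: [-0.2, -0.5, -1.3]
grip_width: 0.502
```

>>> {"api": "move_arm", "payload": {"moves": [[[0,0,-1],[0,0,0],0.5],[[0,0,-1],[0,0,0],0.5],[[-0.9,0,-0.5],[0,0,0],0.5],[[-0.9,0,0],[0,0,0],0.5],[[-0.9,0,0],[0,0,0],0.5]]}}

```text
clock: 56.92
position: [0.5452, -0.4654, 0.1579]
ee_rot: [0.902, 0.432, -0.001, -0.0]
ft_force: [-0.1, 0.9, -0.5]
grip_width: 0.501
```

>>> {"api": "move_arm", "payload": {"moves": [[[-0.9,-0.9,0],[0,0,0],0.5],[[-0.9,-0.9,0],[0,0,0],0.5],[[-0.9,-0.9,0],[0,0,0],0.5],[[-0.9,-0.9,0],[0,0,0],0.5],[[-0.5,-0.9,0],[0,0,0],0.5]]}}

```text
clock: 57.55
position: [0.3923, -0.4743, 0.1576]
ee_rot: [0.902, 0.431, -0.001, -0.001]
ft_force: [0.6, -0.5, -0.5]
grip_width: 0.5
```

```bash
python3 - <<'E'
from h import *
look('t9','top',(55,70,435,290)); print(caps('top'))
a=cv2.imread('pics/t9.png');b=cv2.imread('pics/top0.png')
print('bystander diff',np.abs(a[85:150,185:330].astype(int)-b[85:150,185:330]).mean())
E
```

```text
t9 scale 2.1052631578947367 clock 57.55 pos [ 0.392 -0.474  0.158] F [ 0.575 -0.482 -0.524]
[]
bystander diff 6.185145888594165
```

View pics/t9b.png

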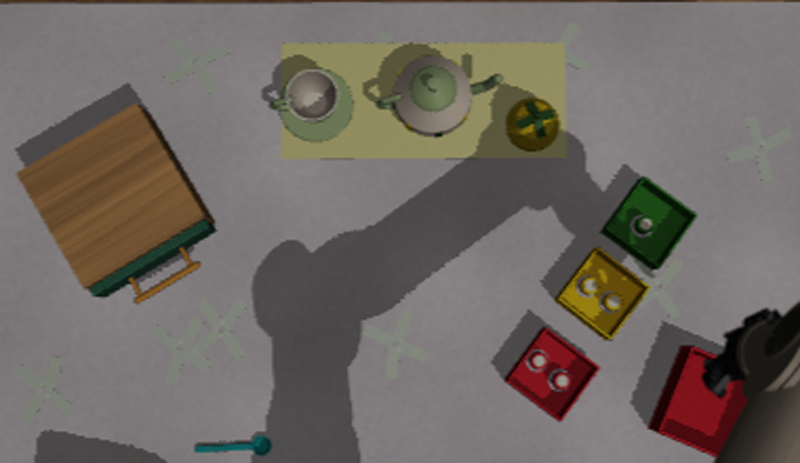

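The final top view shows two red, two yellow and one green capsule, each in its own caddy. The chest is shut, the table is clear, and the bystanders and the turquoise spoon are where they were. Handing in.

```bash
python3 -c "
from workcell import hand_in
print(hand_in())"
```

```text
the job is handed in; nothing more can be done
None
```

The tea things are cleared up and the job is handed in, at about 58 s of the 210 s allowed. I pulled the drawer about 14 cm out and laid the scoop, teaspoon and spreader side by side inside. I then shut it, and put all five capsules in their caddies: two yellow, two red (in the 104 mm caddy) and one green.

**Last checks:**
- **Capsules:** the final top view shows each capsule standing in its own caddy, and the table clear of capsules and utensils.
- **Chest:** the drawer front is flush. It was pushed to its hard stop, about 3 mm further in than where it started, and was not pulled back when I let go.
- **Bystanders:** the cup, teapot, lemon jar and turquoise spoon look unmoved. The image difference over the cup, teapot and jar was not zero (mean 6 grey levels), which I put down to the arm's new shadow over the lemon jar.

**What went wrong or disagreed along the way:**
- The first teaspoon grasp closed empty because the fingers were too high; the second worked.
- On that second try the fingertips pressed the table with about 67 N for a moment, below the 120 N wrist limit.
- Setting the scoop down read about 43 N at the wrist for a moment, through the scoop. That is over the 40 N set for the arm and gripper body, but neither touched anything.
- One red capsule was knocked a few centimetres aside partway through. I found it again and took it from its new place.

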